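# Set up the pour-over bar

## Robot

A 7-joint arm with a two-finger parallel gripper is mounted at the origin on the work surface. World frame = base frame: x ahead of the robot, y to its left, z up, the work surface at z = 0. Lengths are in mm, angles in rad, forces in N, time in s.
With the tool pointing down it reaches from about 400 to 750 mm from the base axis. Payload 19.5 kg.
Tool frame: the origin (TCP) lies on the mounting face of the last link; the fingertips stand 173 mm ahead of it and the grasp point (between the pads) lies 155 mm ahead of it; z points along the fingers, y is the direction in which the jaws open and shut (so a half turn about z gives the same grasp; the last joint's range is limited). The gripper opens to 85 mm and grips with 20 to 120 N. Pads are 22 mm wide; open, the fingers measure 114 mm over their backs; the gripper's body (76 mm by 85 mm) begins 54 mm behind the grasp point. The pads swing forward as they close: fully open they stand 13 mm farther back than shut.
Start: joints at [-1.226, 0.707, -0.028, 1.485, 0.022, 0.951, -0.075], TCP at [216.898, 532.514, 404.668] pointing down, gripper open.
Joint ranges: [-2.71, 2.71], [-0.32, 2.16], [-1.57, 1.52], [0, 2.45], [-1.46, 4.6], [0, 2.02], [-2.83, 2.83]. Speed limits (rad/s): [1.89, 1.89, 2.57, 2.57, 3.01, 3.01, 3.01].

## Interface

Orientations are given as a 3x3 rotation matrix whose columns are the frame's x, y, z axes.
In Python, from plant import arm gives the robot as it stands.
- The arm moves only by the tool send_rows, never from a script. Its argument "targets" is a list of rows, each a list of 7 numbers: the turn, a rotation vector about the world's x, y, z normalised to -1 to 1, where 1 is 6 degrees, then the shift along the world's x, y, z normalised to -1 to 1, where 1 is 25 mm, then the opening, from 0 (shut) to 1 (fully open). A call has 1 to 20 rows; each row shifts and turns the pose as measured when the row begins; what a row does not reach is not made up. A row lasts 1/12 s, in which the tool goes at most 41.7 mm and 7.16 degrees, less where a joint would pass 70% of its speed; a pose out of reach is approached as far as the arm can. A call with a number of a shift or a turn outside -1 to 1 is refused whole. A call with a gripper value outside its range is refused whole. The fingers move at their own pace and stop on an object; "newtons" is the grip in N (left out, the last holds). Time passes only in rows, so rows that do not move let the fingers close. It gives the time, the measured TCP pose, the force and the opening at its end, in the units of the state.
- arm.get_state(): the state, without advancing time (a new reading comes with each control period).
- arm.snapshot(name): name is "scene" or "top" or "wrist"; returns (picture, depth): 384x512x3 uint8, red, green, blue; 384x512 float32, mm along the optical axis (not along the pixel's ray), 0 where there is no reading.
- arm.camera_params(name): a dict with "fx", "fy", "cx", "cy" (pixels), "rvec" (rotation vector, rad) and "tvec" (3), from world to camera coordinates, as OpenCV has them. Camera axes: x right, y down, z forward; pixel columns grow to the right and rows downward; lengths in mm; the calibration is good to about 2 mm. A picture is of the moment at which its call begins: read the wrist's pose just before it. camera_params takes no time and is no camera call; for the wrist camera it gives the pose at the moment of the call.
- arm.sign_off(): hands the job in, once; it reports no verdict.
The state is a dict: "time": time; "q": joint angles; "qvel": joint speeds; "joint_torque": joint torques, N m; "ee_pos": TCP position; "orientation": TCP orientation; "force": force on the tool from outside, world axes, zero at the start; "moment": the same for the moment, N m; "finger_gap": finger opening in mm.
Only numpy, scipy, OpenCV 4.12 (cv2) and the standard library are available. Lean on these libraries where they do the work, as an engineer would, in place of code of your own. Each camera call takes 0.05 s, during which the arm holds its last target. There are 200 camera calls.

## Task

Get the pour-over bar ready for service. Nest every white filter cup that is there, upright and fully home, in a brass collar of its own size on the bar, and turn the coffee scoop round so that it lies in its tray with the bowl at the back and the handle's end out of the open front. When all that is loaded, push the bar's door shut until it seats on its catch; leave the other things on the table where they stand.

Things in the scene. Friction and masses are not known exactly. Their poses are not given: they have to be found in the camera images.
- bar: Pour-over bar: a fixed cream cabinet 160 mm deep (x), 380 mm wide (y), 100 mm high with a dark wooden top. Origin: centre of its underside; its x points from its front (robot side) to its back. Four brass collars stand in one row across its top, 88 mm apart, 5 mm behind its middle line. The left half (+y) of its front is the door, the right half a fixed panel.
- cup_l1: A large white porcelain filter cup, open at the top, standing upright on its foot; may be absent. Origin: centre of its underside, z up. Height 85 mm: the lower 50 mm taper from 44 mm diameter at the foot to 62 mm, above that the wall is straight, 62 mm across, to the rim; grip there. About 280 g. Round, so yaw is meaningless.
- cup_l2: A large white porcelain filter cup, open at the top, standing upright on its foot; may be absent. Origin: centre of its underside, z up. Height 85 mm: the lower 50 mm taper from 44 mm diameter at the foot to 62 mm, above that the wall is straight, 62 mm across, to the rim; grip there. About 280 g. Round, so yaw is meaningless.
- cup_s1: A small white porcelain filter cup, open at the top, standing upright on its foot; may be absent. Origin: centre of its underside, z up. Height 70 mm: the lower 40 mm taper from 34 mm diameter at the foot to 52 mm, above that the wall is straight, 52 mm across, to the rim; grip there. About 200 g. Round, so yaw is meaningless.
- cup_s2: A small white porcelain filter cup, open at the top, standing upright on its foot; may be absent. Origin: centre of its underside, z up. Height 70 mm: the lower 40 mm taper from 34 mm diameter at the foot to 52 mm, above that the wall is straight, 52 mm across, to the rim; grip there. About 200 g. Round, so yaw is meaningless.
- seat_l1: 35 mm high brass collar (large size) fixed on the bar, its conical hole matching the large filter cups: 55 mm across at the mouth, 42 mm at the foot. Origin: on its axis at its foot, on the bar's top (100 mm up). A large cup fully home stands upright, its underside about 5 mm above this origin; entered within 4 mm of the axis it centres itself when let go. Its place along the bar varies.
- seat_l2: 35 mm high brass collar (large size) fixed on the bar, its conical hole matching the large filter cups: 55 mm across at the mouth, 42 mm at the foot. Origin: on its axis at its foot, on the bar's top (100 mm up). A large cup fully home stands upright, its underside about 5 mm above this origin; entered within 4 mm of the axis it centres itself when let go. Its place along the bar varies.
- seat_s1: 30 mm high brass collar (small size) fixed on the bar, its conical hole matching the small filter cups: 45 mm across at the mouth, 32 mm at the foot. Origin: on its axis at its foot, on the bar's top (100 mm up). A small cup fully home stands upright, its underside about 5 mm above this origin; entered within 4 mm of the axis it centres itself when let go. Its place along the bar varies.
- seat_s2: 30 mm high brass collar (small size) fixed on the bar, its conical hole matching the small filter cups: 45 mm across at the mouth, 32 mm at the foot. Origin: on its axis at its foot, on the bar's top (100 mm up). A small cup fully home stands upright, its underside about 5 mm above this origin; entered within 4 mm of the axis it centres itself when let go. Its place along the bar varies.
- scoop: Coffee scoop, lying, z up, 100 g: steel bowl 46 mm across, 34 mm high at its +x end, straight wooden handle 14 mm wide, 18 mm high. 166 mm long, from x = -96 mm (handle end) to +70 mm (bowl). Origin: underside, middle line of the handle near the centre of mass; grip here, across the handle. It starts wrong way round, bowl to the robot; the table about (0.42, 0.27) is clear for setting it down.
- scoop_bowl (a point): Centre of the scoop's bowl, 47 mm from the scoop's origin along its +x, 17 mm above its underside.
- scoop_handle_end (a point): Free end of the scoop's handle, 96 mm from its origin along its -x.
- tray: Fixed wooden scoop tray: floor 160 mm (x) by 92 mm (y), 5 mm thick, walls 10 mm high in all at the sides and back (+x), open at the front (-x, robot side). Origin: centre of its underside; x points to its back wall. The scoop goes bowl by the back wall, handle end out of the open front: the scoop's x along the tray's, its origin about over the tray's.
- door (a joint): Opening of the bar's door, rad: 0 shut, grows as its free edge swings out to the robot. Stays where left; a roller catch resists from about 0.1 rad on (4 to 7 N at the edge), past 0.04 rad it pulls the door to 0. Door 178 mm wide, 15 thick, top edge 88 mm up. A brass knob stands out 16 mm, 90 mm from the hinge, 42 mm up. Push the front face near the top, 140 mm from the hinge.
- door_hinge (a point): Point on the door's upright hinge axis, at the left (+y) end of the bar's front, 2 mm above the table, in the plane of the door's front face.
- door_edge (a point): Upper corner of the door's free edge, in its front face, 88 mm above the table.
- sugar_jar: Bystander: amber glass sugar jar with cork lid, 54 mm across, 90 mm high. Origin: centre of its underside.
- mug: Bystander: white mug, 76 mm across, 85 mm high, with a handle. Origin: centre of its underside.
- saucer: Bystander: white saucer, 124 mm across, 12 mm high. Origin: centre of its underside.
- tin: Bystander: steel tin, 72 mm across, 100 mm high. Origin: centre of its underside.
- syrup: Bystander: brown syrup bottle, 60 mm across, 190 mm high. Origin: centre of its underside.
There are look-alikes about, which are no part of the job. What is meant by the tray is not orange, and is the larger of those in its own colour.

How it is judged (in metres and radians):
On the way, in this order (a step that is already met when the one before it is completed fails the run):
1. every cup nested and released in a collar of its size, and the scoop lying in its tray, handle out (((horizontal distance between cup_l1 and seat_l1 below 0.004 m and z of cup_l1 in the frame of seat_l1 between -0.002 and 0.012 m) or (horizontal distance between cup_l1 and seat_l2 below 0.004 m and z of cup_l1 in the frame of seat_l2 between -0.002 and 0.012 m)) and angle between each of cup_l1, cup_l2, cup_s1, cup_s2's own z axis and vertical below 0.09 rad and contact force between the fingers and cup_l1 below 0.5 N and ((horizontal distance between cup_l2 and seat_l1 below 0.004 m and z of cup_l2 in the frame of seat_l1 between -0.002 and 0.012 m) or (horizontal distance between cup_l2 and seat_l2 below 0.004 m and z of cup_l2 in the frame of seat_l2 between -0.002 and 0.012 m)) and contact force between the fingers and cup_l2 below 0.5 N and ((horizontal distance between cup_s1 and seat_s1 below 0.004 m and z of cup_s1 in the frame of seat_s1 between -0.002 and 0.012 m) or (horizontal distance between cup_s1 and seat_s2 below 0.004 m and z of cup_s1 in the frame of seat_s2 between -0.002 and 0.012 m)) and contact force between the fingers and cup_s1 below 0.5 N and ((horizontal distance between cup_s2 and seat_s1 below 0.004 m and z of cup_s2 in the frame of seat_s1 between -0.002 and 0.012 m) or (horizontal distance between cup_s2 and seat_s2 below 0.004 m and z of cup_s2 in the frame of seat_s2 between -0.002 and 0.012 m)) and contact force between the fingers and cup_s2 below 0.5 N and x of scoop_bowl in the frame of tray between 0.005 and 0.075 m and y of scoop_bowl in the frame of tray between -0.04 and 0.04 m and x of scoop_handle_end in the frame of tray below -0.06 m and angle between scoop's own z axis and vertical below 0.1 rad and z of scoop in the frame of tray below 0.012 m and angle between the x axis of scoop and the x axis of tray, either way round below 0.35 rad and contact force between the fingers and scoop below 0.5 N), for 0.3 s.
2. then the door pushed shut onto its catch (value of joint door below 0.02 rad), for 0.2 s.
At the end, for the whole second after the job is handed in: Each cup is released in a collar of its size: 4 mm off-axis, underside -2 to 12 mm above the collar's foot, tilt 0.09 rad at most; scoop released flat in the tray, within 0.35 rad, bowl centre in its rear half, handle end over 60 mm ahead of its middle; door under 0.02 rad (all of step 1 and value of joint door below 0.02 rad); the robot touches nothing.
It fails at once if the jar, mug, saucer, tin or syrup bottle is pushed more than 50 mm away or knocked over (distance of any of sugar_jar, mug, saucer, tin, syrup from where it was at the start of the episode above 0.05 m or angle between any of sugar_jar, mug, saucer, tin, syrup's own z axis and vertical above 0.6 rad).
Of cup_l1, cup_l2, cup_s1, cup_s2 only 3 to 4 are there at a start; the rules pass over those that are not, and their reading is None.
At some moment in a run one of scoop may be knocked a few centimetres aside while the robot is not near it.
It also fails if it takes over 208 s, if anything falls off the work surface, if the arm or the gripper's body presses on something with over 40 N, if the wrist force passes 120 N, or if a joint passes its speed limit or range.

## Working session

There is one attempt and no reset: what is moved stays moved. The work goes in short steps, Python scripts to look and compute and a tool call to move; the robot and the scene stay as the last step left them, time stands still between calls to the robot, and variables do not carry over. Pictures are saved under pics/ and viewed, on a budget of 14 in all, crops included, one or two more only if the job needs it, and the job is handed in when it is done.

Besides the shell and the picture viewer there is one more tool, called after "Request:" as name([rows], argument=value, ...), one row to a line, values as JSON. send_rows: Moves the arm, as the interface text tells. Scaled input: -1 to 1 covers 25 mm each way for a shift and 6 degrees each way for a turn. Its arguments: {"type":"object","properties":{"targets":{"type":"array"},"newtons":{"type":"number"}},"required":["targets"]}

```bash
mkdir -p pics; ls; cat > h.py <<'E'
from plant import arm
import numpy as np, cv2
def cam(n):
    p=arm.camera_params(n); R,_=cv2.Rodrigues(np.array(p['rvec'],float)); return p,R,np.array(p['tvec'],float).ravel()
def snap(n,f):
    P=cam(n); im,d=arm.snapshot(n); cv2.imwrite(f'pics/{f}.png',im[:,:,::-1]); np.savez(f'pics/{f}.npz',im=im,d=d,R=P[1],t=P[2],K=[P[0][k] for k in('fx','fy','cx','cy')])
def cloud(f):
    z=np.load(f'pics/{f}.npz'); fx,fy,cx,cy=z['K']; d=z['d']; v,u=np.mgrid[:d.shape[0],:d.shape[1]]
    c=np.stack([(u-cx)/fx*d,(v-cy)/fy*d,d],-1); W=(c-z['t'])@z['R']; W[d==0]=np.nan; return W
def onplane(f,u,v,h):
    z=np.load(f'pics/{f}.npz'); fx,fy,cx,cy=z['K']; r=np.array([(u-cx)/fx,(v-cy)/fy,1])@z['R']; o=-z['t']@z['R']; return o+r*(h-o[2])/r[2]
E
python3 - <<'E'
from h import *
s=arm.get_state(); print(s)
snap('top','t0'); snap('scene','s0')
for n in('top','scene'):
    p,R,t=cam(n); print(n,p['fx'],-R.T@t,R)
E
cd pics; python3 -c "
import cv2
for f in('t0','s0'):
    i=cv2.imread(f+'.png'); cv2.imwrite(f+'b.png',cv2.resize(i,(800,600),interpolation=cv2.INTER_CUBIC))"
```

```text
pics
{'time': 0.0, 'q': array([-1.22568669,  0.70709355, -0.02761132,  1.48500105,  0.02200304,
        0.95093361, -0.0754838 ]), 'qvel': array([-0.00034848,  0.00094663, -0.00043599, -0.00091508, -0.00068994,
        0.00046432, -0.00112259]), 'joint_torque': array([-7.42147404e-04, -8.83212948e+01,  1.23442356e+00, -2.36182952e+01,
        1.70145056e-02,  6.15568802e-03,  1.22654731e-05]), 'ee_pos': array([216.87829134, 532.44401208, 404.23235909]), 'orientation': array([[-9.26122505e-01,  3.77222689e-01, -3.85978715e-04],
       [ 3.77222884e-01,  9.26121893e-01, -1.06515807e-03],
       [-4.43384537e-05, -1.13206687e-03, -9.99999358e-01]]), 'force': array([0.41661348, 0.01678968, 0.34219074]), 'moment': array([ 0.03582584, -0.07414552, -0.00425444]), 'finger_gap': 85.05868437236803}
top 446.3380178136834 [ 300.72626039   75.45889977 1751.88548663] [[-9.41202621e-05 -9.99958254e-01  9.13682732e-03]
 [-9.93063107e-01 -9.80868009e-04 -1.17578497e-01]
 [ 1.17582550e-01 -9.08451264e-03 -9.93021558e-01]]
scene 417.8568079386165 [1071.41389207  738.04734273 1079.53878768] [[-0.74249277  0.66981055 -0.00763613]
 [ 0.50299782  0.54997802 -0.66672136]
 [-0.4423773  -0.49887675 -0.74526795]]
```

View pics/t0b.png

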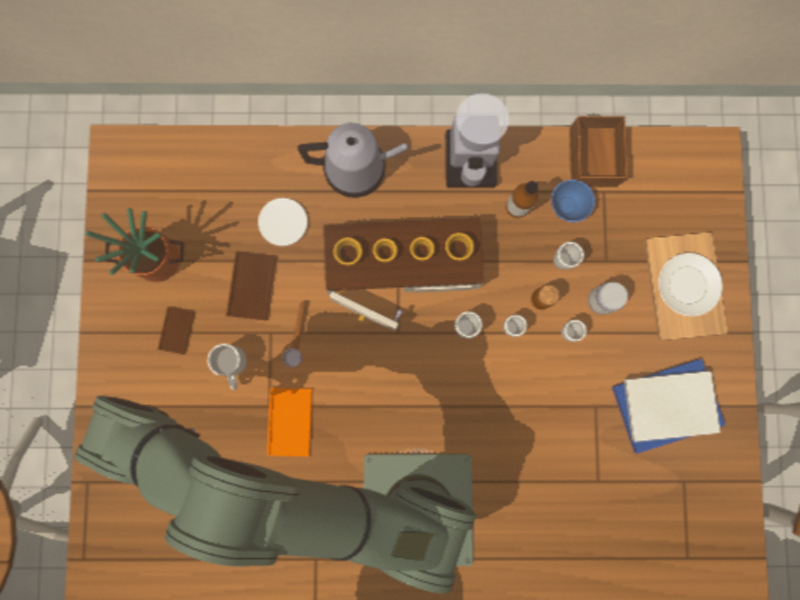

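View pics/s0b.png

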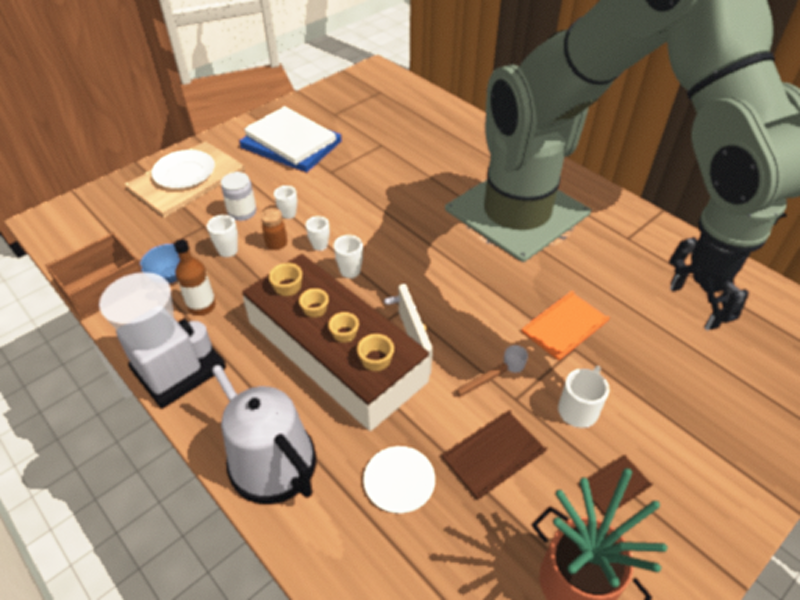

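The top view shows four cups at (468,325), (515,325), (574,330) and (570,255), the collars in a row at about (347..459,248), and the open door from (332,295) to (397,325). The scoop has its bowl at (292,357) and its handle end at (303,305). Three trays are possible: orange (291,422), small dark (177,330) and large dark (253,285). The large dark one fits, since it isn't orange and is the larger of its colour.

```bash
python3 - <<'E'
from h import *
W=cloud('t0'); k=512/800
def reg(n,u0,v0,u1,v1,z0,z1):
    P=W[int(v0*k):int(v1*k),int(u0*k):int(u1*k)].reshape(-1,3); P=P[(P[:,2]>z0)&(P[:,2]<z1)]
    if len(P)<3: print(n,'few');return
    print(n,len(P),'min',P.min(0).round(),'max',P.max(0).round(),'rect',[np.round(x,1) for x in cv2.minAreaRect(P[:,:2].astype(np.float32))])
reg('cupA',445,300,492,345,20,200);reg('cupB',498,305,533,345,20,200);reg('cupC',555,310,595,345,20,200);reg('cupD',545,235,590,275,20,200)
reg('jar',530,280,562,312,20,200);reg('mug',200,335,250,395,20,200);reg('tin',585,278,632,318,20,200);reg('syrup',500,175,545,220,20,300)
reg('bartop',310,210,495,300,90,112)
for i,u in enumerate((347,385,422,459)): reg('collar%d'%i,u-18,225,u+18,270,118,200)
reg('door',320,285,405,335,70,95)
reg('tray',222,245,285,325,3,30); reg('small',155,300,200,360,3,30); reg('scoop',280,300,315,372,12,80); reg('table',350,360,420,400,-30,30);reg('saucer',255,195,310,250,5,40)
E
python3 - <<'E'
import cv2
i=cv2.imread('pics/t0.png')[140:250,90:390]; cv2.imwrite('pics/t0c.png',cv2.resize(i,None,fx=2.66,fy=2.66,interpolation=cv2.INTER_CUBIC))
E
```

```text
cupA 135 min [ 413. -151.   21.] max [474. -90.  94.] rect [array([ 443.4, -119.9]), array([58.2, 59.8]), np.float64(45.0)]
cupB 105 min [ 417. -263.   20.] max [ 465. -212.   80.] rect [array([ 440.5, -237. ]), array([50.9, 48.1]), np.float64(87.8)]
cupC 130 min [ 404. -407.   20.] max [ 454. -355.   77.] rect [array([ 428.8, -380.6]), array([52.1, 49. ]), np.float64(88.5)]
cupD 197 min [ 584. -403.   21.] max [ 644. -340.   95.] rect [array([ 613. , -371.1]), array([59.6, 61.7]), np.float64(8.4)]
jar 198 min [ 488. -336.   21.] max [ 538. -287.  103.] rect [array([ 512.3, -312. ]), array([49.8, 49.4]), np.float64(77.9)]
mug 246 min [287. 426.  20.] max [395. 500.  92.] rect [array([349.8, 454.3]), array([102.5,  74.5]), np.float64(45.5)]
tin 385 min [ 475. -499.   22.] max [ 546. -431.  114.] rect [array([ 510.3, -464.1]), array([68.4, 69.3]), np.float64(60.8)]
syrup 323 min [ 722. -286.   20.] max [ 781. -228.  197.] rect [array([ 748.8, -255.5]), array([59.9, 53.3]), np.float64(54.1)]
bartop 3773 min [ 503. -155.   90.] max [698. 226. 112.] rect [array([601.9,  35.5]), array([183
[... 546 characters left out ...]
] max [537. 221.  95.] rect [array([502.2, 132.7]), array([182.8, 106.1]), np.float64(79.1)]
tray 926 min [450. 334.   3.] max [654. 491.  20.] rect [array([551.7, 412.5]), array([204.5, 155.4]), np.float64(0.7)]
small 362 min [364. 542.   3.] max [509. 656.  19.] rect [array([436.7, 598.5]), array([148.4, 110.5]), np.float64(1.9)]
scoop 135 min [344. 278.  12.] max [504. 332.  38.] rect [array([421.4, 291.3]), array([ 45.7, 162.5]), np.float64(72.9)]
table 1137 min [263.  -4. -15.] max [361. 165.  14.] rect [array([312.2,  80.6]), array([169.1,  97.5]), np.float64(90.0)]
saucer 694 min [641. 274.   5.] max [784. 412.  24.] rect [array([712.2, 342.1]), array([142.8, 135.8]), np.float64(1.3)]
```

View pics/t0c.png

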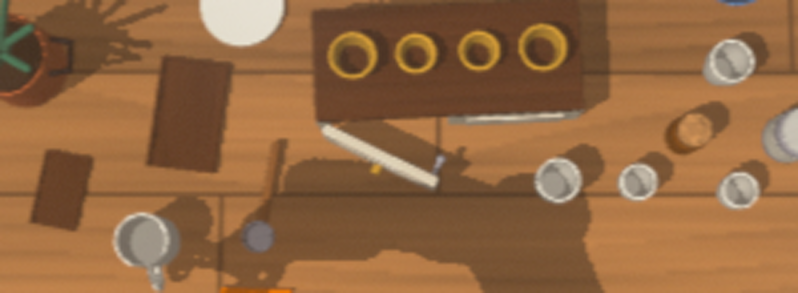

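Collars, from left to right: L (612,168), S (614,79), S (620,-6), L (623,-96). Cups: A is large, B and C are small, D is large. I'm moving towards the cups.

Request:
send_rows([
  [0, 0, -0.45, 0.75, -0.95, 0, 1],
  [0, 0, -0.45, 0.75, -0.95, 0, 1],
  [0, 0, -0.45, 0.75, -0.95, 0, 1],
  [0, 0, -0.45, 0.75, -0.95, 0, 1],
  [0, 0, -0.45, 0.75, -0.95, 0, 1],
  [0, 0, -0.45, 0.75, -0.95, 0, 1],
  [0, 0, -0.45, 0.75, -0.95, 0, 1],
  [0, 0, -0.45, 0.75, -0.95, 0, 1],
  [0, 0, -0.45, 0.75, -0.95, 0, 1],
  [0, 0, -0.45, 0.75, -0.95, 0, 1],
  [0, 0, -0.45, 0.75, -0.95, 0, 1],
  [0, 0, -0.45, 0.75, -0.95, 0, 1],
  [0, 0, -0.45, 0.75, -0.95, 0, 1],
  [0, 0, -0.45, 0.75, -0.95, 0, 1],
])

```text
time: 1.27
ee_pos: [483.5, 186.8, 401.3]
orientation: [[-0.484, 0.875, -0.007], [0.875, 0.484, 0.0], [0.004, -0.006, -1.0]]
force: [-0.4, 1.5, -0.2]
finger_gap: 85.0
```

Request:
send_rows([
  [0, 0, -0.3, 0, -1, 0, 1],
  [0, 0, -0.3, 0, -1, 0, 1],
  [0, 0, -0.3, 0, -1, 0, 1],
  [0, 0, -0.3, 0, -1, 0, 1],
  [0, 0, -0.3, 0, -1, 0, 1],
  [0, 0, -0.3, 0, -1, 0, 1],
  [0, 0, -0.3, 0, -1, 0, 1],
  [0, 0, -0.3, 0, -1, 0, 1],
  [0, 0, -0.3, 0, -1, 0, 1],
  [0, 0, -0.3, 0, -1, 0, 1],
  [0, 0, -0.3, 0, -1, 0, 1],
  [0, 0, -0.3, 0, -1, 0, 1],
  [0, 0, -0.3, 0, -1, 0, 1],
  [0, 0, -0.3, 0, -1, 0, 1],
  [0, 0, -0.3, 0, -1, 0, 1],
  [0, 0, -0.3, 0, -1, 0, 1],
])

```text
time: 2.6
ee_pos: [483.3, -234.1, 398.2]
orientation: [[0.026, 1.0, -0.011], [1.0, -0.026, 0.005], [0.004, -0.011, -1.0]]
force: [-0.0, 1.1, -0.0]
finger_gap: 85.3
```

```bash
python3 - <<'E'
from h import *
s=arm.get_state(); print(s['ee_pos'],s['orientation'],s['q'])
snap('wrist','w0'); z=np.load('pics/w0.npz'); print(z['K'],-z['R'].T@z['t'],z['R'])
W=cloud('w0'); print(np.nanmin(W,(0,1)),np.nanmax(W,(0,1)))
i=cv2.imread('pics/w0.png'); cv2.imwrite('pics/w0b.png',cv2.resize(i,(800,600)))
E
```

```text
[ 483.34513529 -234.13304206  398.19216029] [[ 0.02645835  0.99958749 -0.01117196]
 [ 0.99963997 -0.02640657  0.0047573 ]
 [ 0.00446032 -0.01129381 -0.99992627]] [ 0.29311106  0.66871644  0.18450623  1.63197551 -0.14917198  0.86693962
  0.51041616]
[314.84842218 314.84842218 255.18349536 192.35009689] [ 486.1190511  -160.83242524  367.15162364] [[ 0.99958937 -0.02566961 -0.01273415]
 [-0.0209396  -0.95772911  0.28690848]
 [-0.0195607  -0.28652402 -0.95787336]]
[ 115.45069858 -572.28669634   -4.23824203] [804.84180626 -56.17641356 318.7324423 ]
```

View pics/w0b.png

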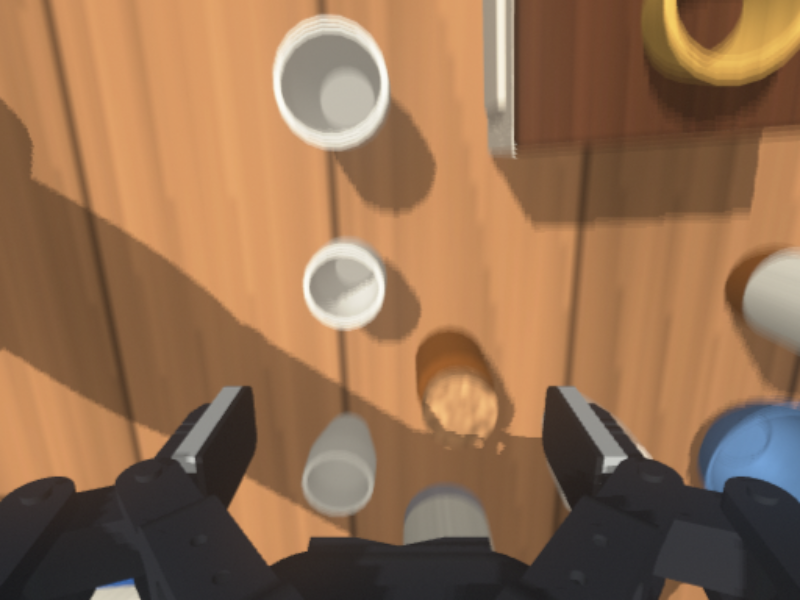

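The wrist view shows cup A's rim centre at (331,82), B at (344,284) and C at (339,487), with D's edge at the right (790,300). I'll fit the rim circles from depth.

```bash
cat >> h.py <<'E'
def rim(f,x,y,h,R,tol=6):
    "circle fit of known outer radius R to depth points at rim height h near (x,y)"
    from scipy.optimize import least_squares
    P=cloud(f).reshape(-1,3); P=P[np.isfinite(P[:,2])]
    P=P[(np.hypot(P[:,0]-x,P[:,1]-y)<R+25)&(P[:,2]>h-tol)&(P[:,2]<h+tol)]
    r=least_squares(lambda p:np.hypot(P[:,0]-p[0],P[:,1]-p[1])-(R-1.5),[x,y],loss='soft_l1',f_scale=1.5)
    e=np.hypot(P[:,0]-r.x[0],P[:,1]-r.x[1])
    print(f,len(P),r.x.round(1),'zmed',np.median(P[:,2]).round(1),'r',np.percentile(e,[5,50,95]).round(1)); return r.x
E
python3 - <<'E'
from h import *
k=.64
for u,v,h in((331,82,85),(344,284,70),(339,487,70)): print(onplane('w0',u*k,v*k,h))
rim('w0',443,-120,85,31);rim('w0',440,-237,70,26);rim('w0',429,-381,70,26)
E
```

```text
[ 447.61627546 -123.7330271    85.        ]
[ 446.11877835 -238.17395782   70.        ]
[ 433.93442531 -387.44878842   70.        ]
w0 1281 [ 447.3 -122.3] zmed 84.1 r [26.8 28.6 30.6]
w0 707 [ 446.1 -237.1] zmed 69.3 r [21.8 23.6 25.6]
w0 638 [ 434. -381.] zmed 69.0 r [21.8 23.8 25.6]
```

Request:
send_rows([
  [-0.045, -0.107, 0, -0.75, -0.07, 0, 1],
  [0, 0, 0, -0.7, -0.07, 0, 1],
  [0, 0, 0, 0, 0, -0.9, 1],
  [0, 0, 0, 0, 0, -0.9, 1],
  [0, 0, 0, 0, 0, -0.9, 1],
  [0, 0, 0, 0, 0, -0.9, 1],
  [0, 0, 0, 0, 0, -0.9, 1],
  [0, 0, 0, 0, 0, -0.9, 1],
  [0, 0, 0, 0, 0, 0, 1],
])

```text
time: 3.4
ee_pos: [442.8, -245.2, 257.2]
orientation: [[0.04, 0.999, 0.0], [0.999, -0.04, -0.005], [-0.005, 0.001, -1.0]]
force: [-0.5, 1.0, -0.4]
finger_gap: 85.4
```

Request:
send_rows([
  [0, 0, 0, 0.12, 0.3, 0, 1],
  [0, 0, 0, 0, 0, -0.8, 1],
  [0, 0, 0, 0, 0, -0.8, 1],
  [0, 0, 0, 0, 0, -0.2, 1],
  [0, 0, 0, 0, 0, 0, 1],
])

```text
time: 3.82
ee_pos: [447.8, -235.8, 215.3]
orientation: [[0.039, 0.999, 0.004], [0.999, -0.039, -0.006], [-0.006, 0.004, -1.0]]
force: [0.5, -0.5, -0.2]
finger_gap: 85.5
```

Request:
send_rows([
  [0.05, 0.04, 0, 0, 0, -0.18, 1],
  [0, 0, 0, 0, 0, 0, 0.3],
  [0, 0, 0, 0, 0, 0, 0.3],
  [0, 0, 0, 0, 0, 0, 0.3],
  [0, 0, 0, 0, 0, 0, 0.3],
  [0, 0, 0, 0, 0, 0, 0.3],
  [0, 0, 0, 0, 0, 0, 0.3],
  [0, 0, 0, 0, 0, 0, 0.3],
], newtons=40)

```text
time: 4.48
ee_pos: [449.0, -235.6, 215.6]
orientation: [[0.039, 0.999, 0.004], [0.999, -0.039, -0.002], [-0.002, 0.004, -1.0]]
force: [-0.2, 0.6, -2.4]
finger_gap: 51.2
```

Request:
send_rows([
  [0, 0, 0, 0, 0, 0.6, 0.3],
  [0, 0, 0, 0, 0, 1, 0.3],
  [0, 0, 0, 0, 0, 1, 0.3],
  [0, 0, 0, 0, 0, 1, 0.3],
  [0, 0, 0, 0, 0, 1, 0.3],
  [0, 0, 0, 0, 0, 1, 0.3],
  [0, 0, 0, 0, 0, 1, 0.3],
  [0, 0, 0, 0, 0, 1, 0.3],
  [0, 0, 0, 0.55, 0.93, 0, 0.3],
  [0, 0, 0, 0.55, 0.93, 0, 0.3],
  [0, 0, 0, 0.55, 0.93, 0, 0.3],
  [0, 0, 0, 0.55, 0.93, 0, 0.3],
  [0, 0, 0, 0.55, 0.93, 0, 0.3],
  [0, 0, 0, 0.55, 0.93, 0, 0.3],
  [0, 0, 0, 0.55, 0.93, 0, 0.3],
  [0, 0, 0, 0.55, 0.93, 0, 0.3],
  [0, 0, 0, 0.55, 0.93, 0, 0.3],
  [0, 0, 0, 0.55, 0.93, 0, 0.3],
  [0, 0, 0, 0, 0, 0, 0.3],
  [0, 0, 0, 0, 0, 0, 0.3],
])

```text
time: 6.15
ee_pos: [587.1, 9.8, 414.4]
orientation: [[0.043, 0.999, -0.001], [0.999, -0.043, -0.0], [-0.0, -0.001, -1.0]]
force: [-0.6, -1.2, -2.3]
finger_gap: 51.3
```

```bash
python3 - <<'E'
from h import *
s=arm.get_state(); print(s['ee_pos'],s['orientation'][:,2],s['finger_gap'])
snap('wrist','w1')
for x,y,h,R in((612,168,135,32),(614,79,130,27),(620,-6,130,27),(623,-96,135,32)): 
    try: rim('w1',x,y,h,R)
    except Exception as e: print(e)
i=cv2.imread('pics/w1.png'); cv2.imwrite('pics/w1b.png',cv2.resize(i,(800,600)))
E
```

```text
[587.08992345   9.78682071 414.44994772] [-1.13726306e-03 -3.12687699e-04 -9.99999304e-01] 51.31681390682057
w1 648 [615.1 167.5] zmed 134.1 r [27.5 30.6 32.7]
w1 1811 [618.9  79.5] zmed 129.0 r [21.7 24.7 27.5]
w1 980 [622.4  -7.8] zmed 129.1 r [22.2 24.9 27.9]
w1 217 [624.4 -94.7] zmed 133.8 r [28.3 30.3 34.1]
```

View pics/w1b.png

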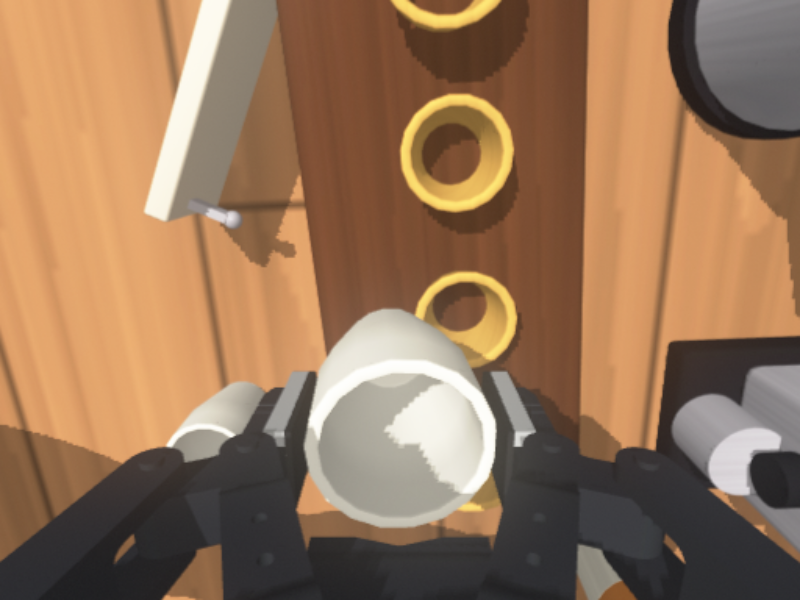

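The wrist view shows the collars at (457,152), (467,318) and (445,5), with the cup upright in the jaws at (400,445). I'll fit the held cup's rim in the same frame.

```bash
python3 - <<'E'
from h import *
rim('w1',587,10,269,26)
E
```

```text
w1 5994 [588.7   9.1] zmed 269.0 r [21.7 24.  35.6]
```

Request:
send_rows([
  [0, 0, 0, 0.65, -0.33, 0, 0.3],
  [0, 0, 0, 0.6, -0.31, 0, 0.3],
  [0, 0, 0, 0, 0, 0, 0.3],
  [0, 0, 0, 0, 0, -0.6, 0.3],
  [0, 0, 0, 0, 0, -0.8, 0.3],
  [0, 0, 0, 0, 0, -0.6, 0.3],
  [0, 0, 0, 0, 0, 0, 0.3],
])

```text
time: 6.78
ee_pos: [617.2, -10.9, 363.5]
orientation: [[0.048, 0.999, -0.002], [0.999, -0.048, -0.0], [-0.0, -0.002, -1.0]]
force: [-0.2, 0.2, -3.0]
finger_gap: 51.1
```

Request:
send_rows([
  [0, 0, 0, 0.19, 0.14, 0, 0.3],
  [0, 0, 0, 0, 0, 0, 0.3],
])

```text
time: 6.95
ee_pos: [621.9, -7.9, 364.4]
orientation: [[0.049, 0.999, -0.002], [0.999, -0.049, -0.0], [-0.0, -0.002, -1.0]]
force: [-0.0, 0.8, -1.8]
finger_gap: 51.4
```

Good. Now down to TCP z of about 322, then release.

Request:
send_rows([
  [0, 0, 0, 0, 0, -0.5, 0.3],
  [0, 0, 0, 0, 0, -0.6, 0.3],
  [0, 0, 0, 0, 0, -0.4, 0.3],
  [0, 0, 0, 0, 0, 0, 0.3],
])

```text
time: 7.28
ee_pos: [622.7, -8.0, 329.9]
orientation: [[0.049, 0.999, 0.004], [0.999, -0.049, -0.0], [0.0, 0.004, -1.0]]
force: [-0.9, 0.5, -2.8]
finger_gap: 51.3
```

Request:
send_rows([
  [0, 0.04, 0, -0.05, 0, -0.3, 0.3],
  [0, 0, 0, 0, 0, 0, 0.3],
])

```text
time: 7.45
ee_pos: [622.8, -7.8, 324.3]
orientation: [[0.049, 0.999, 0.007], [0.999, -0.049, 0.0], [0.0, 0.007, -1.0]]
force: [-0.6, -0.7, -2.9]
finger_gap: 50.9
```

Request:
send_rows([
  [0, 0.07, 0, -0.04, 0, -0.08, 0.3],
  [0, 0, 0, 0, 0, 0, 1],
  [0, 0, 0, 0, 0, 0, 1],
  [0, 0, 0, 0, 0, 0, 1],
  [0, 0, 0, 0, 0, 0, 1],
  [0, 0, 0, 0, 0, 0.4, 1],
  [0, 0, 0, 0, 0, 1, 1],
  [0, 0, 0, 0, 0, 1, 1],
  [0, 0, 0, 0, 0, 1, 1],
  [0, 0, 0, 0, 0, 1, 1],
])

```text
time: 8.28
ee_pos: [620.9, -8.0, 437.9]
orientation: [[0.049, 0.999, -0.005], [0.999, -0.049, -0.001], [-0.001, -0.005, -1.0]]
force: [0.4, 0.2, 0.0]
finger_gap: 85.7
```

Request:
send_rows([
  [0, 0, 0, -0.5, -1, 0, 1],
  [0, 0, 0, -0.5, -1, 0, 1],
  [0, 0, 0, -0.5, -1, 0, 1],
  [0, 0, 0, -0.5, -1, 0, 1],
  [0, 0, 0, -0.5, -1, 0, 1],
  [0, 0, 0, -0.5, -1, 0, 1],
  [0, 0, 0, -0.5, -1, 0, 1],
  [0, 0, 0, -0.5, -1, 0, 1],
  [0, 0, 0, -0.5, -1, 0, 1],
  [0, 0, 0, -0.5, -1, 0, 1],
  [0, 0, 0, -0.5, -1, 0, 1],
  [0, 0, 0, -0.5, -1, 0, 1],
  [0, 0, 0, -0.5, -1, 0, 1],
  [0, 0, 0, -0.5, -1, 0, 1],
  [0, 0, 0, 0, 0, 0, 1],
  [0, 0, 0, 0, 0, 0, 1],
])

```text
time: 9.62
ee_pos: [430.9, -372.0, 457.5]
orientation: [[0.049, 0.999, 0.009], [0.999, -0.048, -0.004], [-0.003, 0.009, -1.0]]
force: [0.9, 0.2, 0.0]
finger_gap: 85.5
```

```bash
python3 - <<'E'
from h import *
s=arm.get_state(); print(s['ee_pos'],s['orientation'],s['finger_gap'])
snap('wrist','w2');rim('w2',434,-381,70,26);rim('w2',615,-371,85,31)
E
```

```text
[ 430.88813452 -371.96690423  457.50422864] [[ 0.04850762  0.99878643  0.00852519]
 [ 0.99881678 -0.04847591 -0.00388814]
 [-0.00347016  0.00870371 -0.9999561 ]] 85.47323296820551
w2 487 [ 433.4 -381.6] zmed 69.2 r [21.9 23.7 25.6]
w2 791 [ 616.7 -371.9] zmed 83.8 r [26.8 28.7 30.7]
```

Request:
send_rows([
  [0.04, 0.08, 0, 0.1, -0.38, -0.5, 1],
  [0, 0, 0, 0, 0, -1, 1],
  [0, 0, 0, 0, 0, -1, 1],
  [0, 0, 0, 0, 0, -1, 1],
  [0, 0, 0, 0, 0, -1, 1],
  [0, 0, 0, 0, 0, -1, 1],
  [0, 0, 0, 0, 0, -1, 1],
  [0, 0, 0, 0, 0, -0.8, 1],
  [0, 0, 0, 0, 0, -0.5, 1],
  [0, 0, 0, 0, 0, 0, 1],
])

```text
time: 10.5
ee_pos: [438.4, -372.9, 259.4]
orientation: [[0.038, 0.999, 0.006], [0.999, -0.038, -0.002], [-0.001, 0.006, -1.0]]
force: [-0.2, 0.3, -0.1]
finger_gap: 85.7
```

Request:
send_rows([
  [0.02, 0.06, 0, -0.24, -0.34, 0, 1],
  [0, 0, 0, 0, 0, 0, 1],
  [0, 0, 0, 0, 0, -0.7, 1],
  [0, 0, 0, 0, 0, -0.8, 1],
  [0, 0, 0, 0, 0, -0.2, 1],
  [0, 0, 0, 0, 0, 0, 1],
])

```text
time: 11.0
ee_pos: [433.7, -382.3, 222.0]
orientation: [[0.036, 0.999, 0.004], [0.999, -0.036, -0.004], [-0.004, 0.004, -1.0]]
force: [-0.6, 0.7, -0.2]
finger_gap: 85.5
```

Request:
send_rows([
  [0.04, 0.04, 0, 0, 0.05, -0.32, 1],
  [0, 0, 0, 0, 0, 0, 1],
  [0, 0, 0, 0, 0, 0, 0.3],
  [0, 0, 0, 0, 0, 0, 0.3],
  [0, 0, 0, 0, 0, 0, 0.3],
  [0, 0, 0, 0, 0, 0, 0.3],
  [0, 0, 0, 0, 0, 0, 0.3],
  [0, 0, 0, 0, 0, 0, 0.3],
  [0, 0, 0, 0, 0, 0, 0.3],
], newtons=40)

```text
time: 11.75
ee_pos: [434.4, -381.6, 218.0]
orientation: [[0.036, 0.999, 0.003], [0.999, -0.036, -0.002], [-0.002, 0.003, -1.0]]
force: [-0.0, 0.2, -1.2]
finger_gap: 50.5
```

Request:
send_rows([
  [0, 0, 0, 0, 0, 0.6, 0.3],
  [0, 0, 0, 0, 0, 1, 0.3],
  [0, 0, 0, 0, 0, 1, 0.3],
  [0, 0, 0, 0, 0, 1, 0.3],
  [0, 0, 0, 0, 0, 1, 0.3],
  [0, 0, 0, 0, 0, 1, 0.3],
  [0, 0, 0, 0, 0, 1, 0.3],
  [0, 0, 0, 0, 0, 1, 0.3],
  [0, 0, 0, 0, 0, 1, 0.3],
  [0, 0, 0, 0, 0, 0, 0.3],
])

```text
time: 12.58
ee_pos: [432.4, -380.0, 441.3]
orientation: [[0.036, 0.999, -0.001], [0.999, -0.036, 0.001], [0.001, -0.001, -1.0]]
force: [0.4, 0.0, -1.7]
finger_gap: 50.4
```

Request:
send_rows([
  [0, 0, 0, 0.4, 1, 0, 0.3],
  [0, 0, 0, 0.4, 1, 0, 0.3],
  [0, 0, 0, 0.4, 1, 0, 0.3],
  [0, 0, 0, 0.4, 1, 0, 0.3],
  [0, 0, 0, 0.4, 1, 0, 0.3],
  [0, 0, 0, 0.4, 1, 0, 0.3],
  [0, 0, 0, 0.4, 1, 0, 0.3],
  [0, 0, 0, 0.4, 1, 0, 0.3],
  [0, 0, 0, 0.4, 1, 0, 0.3],
  [0, 0, 0, 0.4, 1, 0, 0.3],
  [0, 0, 0, 0.4, 1, 0, 0.3],
  [0, 0, 0, 0.4, 1, 0, 0.3],
  [0, 0, 0, 0.4, 1, 0, 0.3],
  [0, 0, 0, 0.4, 1, 0, 0.3],
  [0, 0, 0, 0.4, 1, 0, 0.3],
  [0, 0, 0, 0.4, 1, 0, 0.3],
  [0, 0, 0, 0.4, 1, 0, 0.3],
  [0, 0, 0, 0.2, 0.4, 0, 0.3],
  [0, 0, 0, 0, 0, 0, 0.3],
  [0, 0, 0, 0, 0, 0, 0.3],
])

```text
time: 14.25
ee_pos: [608.9, 78.9, 431.9]
orientation: [[0.038, 0.999, -0.013], [0.999, -0.038, 0.001], [0.001, -0.013, -1.0]]
force: [-0.5, 0.3, -2.3]
finger_gap: 50.4
```

Request:
send_rows([
  [0, -0.12, 0, 0.37, 0.06, 0, 0.3],
  [0, 0, 0, 0, 0, 0, 0.3],
  [0, 0, 0, 0, 0, -0.7, 0.3],
  [0, 0, 0, 0, 0, -0.9, 0.3],
  [0, 0, 0, 0, 0, -0.8, 0.3],
  [0, 0, 0, 0, 0, 0, 0.3],
  [0, 0, 0, 0, 0, 0, 0.3],
])

```text
time: 14.83
ee_pos: [616.1, 74.1, 370.0]
orientation: [[0.045, 0.999, -0.002], [0.999, -0.045, -0.001], [-0.001, -0.002, -1.0]]
force: [0.7, -0.9, -1.0]
finger_gap: 50.2
```

Request:
send_rows([
  [0, 0, 0, 0.1, 0.25, 0, 0.3],
  [0, 0, 0, 0, 0, -0.2, 0.3],
  [0, 0, 0, 0, 0, 0, 0.3],
])

```text
time: 15.08
ee_pos: [618.8, 79.8, 367.4]
orientation: [[0.046, 0.999, 0.0], [0.999, -0.046, -0.001], [-0.001, 0.0, -1.0]]
force: [0.2, -0.4, -2.5]
finger_gap: 50.7
```

Request:
send_rows([
  [0, 0, 0, 0, 0.02, -0.5, 0.3],
  [0, 0, 0, 0, 0, -0.6, 0.3],
  [0, 0, 0, 0, 0, -0.55, 0.3],
  [0, 0, 0, 0, 0, 0, 0.3],
  [0, 0, 0, 0, 0, 0, 0.3],
])

```text
time: 15.5
ee_pos: [619.3, 80.7, 328.6]
orientation: [[0.045, 0.999, 0.006], [0.999, -0.045, -0.0], [-0.0, 0.006, -1.0]]
force: [0.2, 0.0, -2.0]
finger_gap: 50.6
```

Request:
send_rows([
  [0, 0.05, 0, -0.04, -0.02, -0.2, 0.3],
  [0, 0, 0, 0, 0, 0, 0.3],
  [0, 0, 0, 0, 0, 0, 1],
  [0, 0, 0, 0, 0, 0, 1],
  [0, 0, 0, 0, 0, 0, 1],
  [0, 0, 0, 0, 0, 0, 1],
  [0, 0, 0, 0, 0, 0.4, 1],
  [0, 0, 0, 0, 0, 1, 1],
  [0, 0, 0, 0, 0, 1, 1],
  [0, 0, 0, 0, 0, 1, 1],
  [0, 0, 0, 0, 0, 1, 1],
  [0, 0, 0, 0, 0, 0, 1],
])

```text
time: 16.5
ee_pos: [617.8, 79.7, 445.5]
orientation: [[0.046, 0.999, 0.005], [0.999, -0.046, -0.0], [-0.0, 0.005, -1.0]]
force: [-0.5, -0.0, 1.4]
finger_gap: 85.8
```

```bash
python3 - <<'E'
from h import *
s=arm.get_state(); print(s['ee_pos'],s['finger_gap'])
snap('wrist','w3');rim('w3',618,80,175,26);rim('w3',622,-8,175,26);rim('w3',615,168,135,32)
E
```

```text
[617.77046718  79.73915712 445.51669004] 85.827056170464
w3 1015 [619.2  80.4] zmed 173.5 r [21.9 23.6 25.4]
w3 929 [623.1  -6.8] zmed 173.4 r [21.8 23.7 25.6]
w3 1864 [615.4 167.1] zmed 134.1 r [26.6 29.4 32.3]
```

Both small cups are seated. Next is cup A.

Request:
send_rows([
  [0, 0, 0, -0.8, -0.95, 0, 1],
  [0, 0, 0, -0.8, -0.95, 0, 1],
  [0, 0, 0, -0.8, -0.95, 0, 1],
  [0, 0, 0, -0.8, -0.95, 0, 1],
  [0, 0, 0, -0.8, -0.95, 0, 1],
  [0, 0, 0, -0.8, -0.95, 0, 1],
  [0, 0, 0, -0.8, -0.95, 0, 1],
  [0, 0, 0, -0.8, -0.95, 0, 1],
  [0, 0, 0, 0, 0, 0, 1],
  [0, 0, 0, 0, 0, 0, 1],
  [0, 0, 0, 0, 0, -0.8, 1],
  [0, 0, 0, 0, 0, -1, 1],
  [0, 0, 0, 0, 0, -1, 1],
  [0, 0, 0, 0, 0, -1, 1],
  [0, 0, 0, 0, 0, -1, 1],
  [0, 0, 0, 0, 0, -0.7, 1],
  [0, 0, 0, 0, 0, 0, 1],
])

```text
time: 17.97
ee_pos: [446.9, -112.9, 298.0]
orientation: [[0.04, 0.999, 0.0], [0.999, -0.04, 0.001], [0.001, 0.0, -1.0]]
force: [0.5, -0.2, -0.2]
finger_gap: 85.4
```

Request:
send_rows([
  [0, 0, 0, 0, -0.37, 0, 1],
  [0, 0, 0, 0, 0, -0.6, 1],
  [0, 0, 0, 0, 0, -0.8, 1],
  [0, 0, 0, 0, 0, -0.7, 1],
  [0, 0, 0, 0, 0, -0.6, 1],
  [0, 0, 0, 0, 0, 0, 1],
  [0, 0, 0, 0, 0, 0, 1],
])

```text
time: 18.55
ee_pos: [449.8, -124.9, 233.8]
orientation: [[0.038, 0.999, 0.007], [0.999, -0.038, -0.001], [-0.001, 0.007, -1.0]]
force: [0.1, 0.1, 0.8]
finger_gap: 85.7
```

Request:
send_rows([
  [0, 0.07, 0, -0.1, 0.1, -0.45, 1],
  [0, 0, 0, 0, 0, 0, 1],
  [0, 0, 0, 0, 0, 0, 0.4],
  [0, 0, 0, 0, 0, 0, 0.4],
  [0, 0, 0, 0, 0, 0, 0.4],
  [0, 0, 0, 0, 0, 0, 0.4],
  [0, 0, 0, 0, 0, 0, 0.4],
  [0, 0, 0, 0, 0, 0, 0.4],
], newtons=45)

```text
time: 19.22
ee_pos: [448.2, -122.7, 226.6]
orientation: [[0.038, 0.999, 0.004], [0.999, -0.038, -0.003], [-0.003, 0.004, -1.0]]
force: [0.2, 0.4, -2.5]
finger_gap: 61.3
```

Request:
send_rows([
  [0, 0, 0, 0, 0, 0.6, 0.4],
  [0, 0, 0, 0, 0, 1, 0.4],
  [0, 0, 0, 0, 0, 1, 0.4],
  [0, 0, 0, 0, 0, 1, 0.4],
  [0, 0, 0, 0, 0, 1, 0.4],
  [0, 0, 0, 0, 0, 1, 0.4],
  [0, 0, 0, 0, 0, 1, 0.4],
  [0, 0, 0, 0, 0, 1, 0.4],
  [0, 0, 0, 0, 0, 1, 0.4],
  [0, 0, 0, 0, 0, 0, 0.4],
])

```text
time: 20.05
ee_pos: [445.7, -122.5, 451.5]
orientation: [[0.039, 0.999, 0.0], [0.999, -0.039, -0.002], [-0.002, 0.0, -1.0]]
force: [-0.1, 0.1, -2.1]
finger_gap: 60.8
```

Request:
send_rows([
  [0, 0, 0, 0.58, 1, 0, 0.4],
  [0, 0, 0, 0.58, 1, 0, 0.4],
  [0, 0, 0, 0.58, 1, 0, 0.4],
  [0, 0, 0, 0.58, 1, 0, 0.4],
  [0, 0, 0, 0.58, 1, 0, 0.4],
  [0, 0, 0, 0.58, 1, 0, 0.4],
  [0, 0, 0, 0.58, 1, 0, 0.4],
  [0, 0, 0, 0.58, 1, 0, 0.4],
  [0, 0, 0, 0.58, 1, 0, 0.4],
  [0, 0, 0, 0.58, 1, 0, 0.4],
  [0, 0, 0, 0.58, 1, 0, 0.4],
  [0, 0, 0, 0, 0.3, 0, 0.4],
  [0, 0, 0, 0, 0, 0, 0.4],
  [0, 0, 0, 0, 0, 0, 0.4],
])

```text
time: 21.22
ee_pos: [607.8, 174.8, 444.9]
orientation: [[0.042, 0.999, -0.007], [0.999, -0.042, -0.003], [-0.004, -0.007, -1.0]]
force: [0.2, -0.3, -2.8]
finger_gap: 60.9
```

Request:
send_rows([
  [0.02, -0.07, 0, 0.28, -0.25, 0, 0.4],
  [0, 0, 0, 0, 0, -0.7, 0.4],
  [0, 0, 0, 0, 0, -0.9, 0.4],
  [0, 0, 0, 0, 0, -0.8, 0.4],
  [0, 0, 0, 0, 0, -0.2, 0.4],
  [0, 0, 0, 0, 0, 0, 0.4],
  [0, 0, 0, 0, 0, 0, 0.4],
])

```text
time: 21.8
ee_pos: [616.3, 158.3, 379.8]
orientation: [[0.05, 0.999, 0.005], [0.999, -0.05, -0.003], [-0.003, 0.005, -1.0]]
force: [0.5, -0.7, -2.2]
finger_gap: 61.4
```

Request:
send_rows([
  [0.03, 0.05, 0, -0.04, 0.36, 0, 0.4],
  [0, 0, 0, 0, 0, 0, 0.4],
  [0, 0, 0, 0, 0, 0, 0.4],
])

```text
time: 22.05
ee_pos: [615.7, 167.1, 382.7]
orientation: [[0.051, 0.999, 0.003], [0.999, -0.051, 0.001], [0.001, 0.003, -1.0]]
force: [-0.5, -1.1, -2.5]
finger_gap: 61.2
```

Aligned. Going down to about 333.

Request:
send_rows([
  [0, 0, 0, -0.02, 0, -0.5, 0.4],
  [0, 0, 0, 0, 0, -0.6, 0.4],
  [0, 0, 0, 0, 0, -0.6, 0.4],
  [0, 0, 0, 0, 0, -0.2, 0.4],
  [0, 0, 0, 0, 0, 0, 0.4],
  [0, 0, 0, 0, 0, 0, 0.4],
])

```text
time: 22.55
ee_pos: [615.4, 167.4, 337.9]
orientation: [[0.05, 0.999, 0.008], [0.999, -0.05, 0.001], [0.002, 0.008, -1.0]]
force: [-0.3, -1.5, -2.8]
finger_gap: 61.1
```

Request:
send_rows([
  [0, 0.08, 0, -0.04, 0, -0.2, 0.4],
  [0, 0, 0, 0, 0, 0, 0.4],
  [0, 0, 0, 0, 0, 0, 1],
  [0, 0, 0, 0, 0, 0, 1],
  [0, 0, 0, 0, 0, 0, 1],
  [0, 0, 0, 0, 0, 0, 1],
  [0, 0, 0, 0, 0, 0.4, 1],
  [0, 0, 0, 0, 0, 1, 1],
  [0, 0, 0, 0, 0, 1, 1],
  [0, 0, 0, 0, 0, 1, 1],
  [0, 0, 0, 0, 0, 1, 1],
  [0, 0, 0, 0, 0, 0, 1],
])

```text
time: 23.55
ee_pos: [614.1, 168.0, 454.1]
orientation: [[0.049, 0.999, 0.005], [0.999, -0.049, 0.003], [0.004, 0.005, -1.0]]
force: [-0.4, 0.1, 0.6]
finger_gap: 85.4
```

```bash
python3 - <<'E'
from h import *
s=arm.get_state(); print(s['ee_pos'],s['finger_gap'])
snap('wrist','w4');rim('w4',615,168,190,31);rim('w4',618,80,175,26)
E
```

```text
[614.12409384 168.00201312 454.11014876] 85.36157768349192
w4 1324 [615.2 168.2] zmed 188.8 r [26.8 28.5 30.5]
w4 866 [619.2  80.8] zmed 173.4 r [21.9 23.6 25.6]
```

Request:
send_rows([
  [0, 0, 0, 0, -1, 0, 1],
  [0, 0, 0, 0, -1, 0, 1],
  [0, 0, 0, 0, -1, 0, 1],
  [0, 0, 0, 0, -1, 0, 1],
  [0, 0, 0, 0, -1, 0, 1],
  [0, 0, 0, 0, -1, 0, 1],
  [0, 0, 0, 0, -1, 0, 1],
  [0, 0, 0, 0, -1, 0, 1],
  [0, 0, 0, 0, -1, 0, 1],
  [0, 0, 0, 0, -1, 0, 1],
  [0, 0, 0, 0, -1, 0, 1],
  [0, 0, 0, 0, -1, 0, 1],
  [0, 0, 0, 0, -1, 0, 1],
  [0, 0, 0, 0, -1, 0, 1],
  [0, 0, 0, 0, -1, 0, 1],
  [0, 0, 0, 0, -1, 0, 1],
  [0, 0, 0, 0, -1, 0, 1],
  [0, 0, 0, 0, -1, 0, 1],
  [0, 0, 0, 0, -1, 0, 1],
  [0, 0, 0, 0, -0.9, 0, 1],
])

```text
time: 25.27
ee_pos: [608.2, -345.7, 449.5]
orientation: [[0.039, 0.999, -0.007], [0.999, -0.039, 0.01], [0.01, -0.007, -1.0]]
force: [0.2, 0.5, -0.0]
finger_gap: 85.2
```

Request:
send_rows([
  [0, 0, 0, 0, 0, 0, 1],
  [0, 0, 0, 0, 0, -0.6, 1],
  [0, 0, 0, 0, 0, -1, 1],
  [0, 0, 0, 0, 0, -1, 1],
  [0, 0, 0, 0, 0, -1, 1],
  [0, 0, 0, 0, 0, -0.8, 1],
  [0, 0, 0, 0, 0, 0, 1],
  [0, 0, 0, 0, 0, 0, 1],
])

```text
time: 25.93
ee_pos: [605.2, -350.5, 333.0]
orientation: [[0.046, 0.999, -0.011], [0.999, -0.046, 0.01], [0.01, -0.011, -1.0]]
force: [0.4, 0.2, 1.4]
finger_gap: 85.2
```

```bash
python3 - <<'E'
from h import *
s=arm.get_state(); print(s['ee_pos'],s['orientation'][:,2],s['finger_gap'])
snap('wrist','w5');rim('w5',616.7,-372,85,31)
E
```

```text
[ 605.1948502  -350.46742862  332.96115779] [-0.0110311   0.01049314 -0.9998841 ] 85.23614504784007
w5 1519 [ 617.8 -371.3] zmed 84.1 r [26.8 28.5 30.6]
```

Request:
send_rows([
  [-0.1, -0.1, 0, 0.48, -0.8, 0, 1],
  [0, 0, 0, 0, 0, 0, 1],
  [0, 0, 0, 0, 0, -0.7, 1],
  [0, 0, 0, 0, 0, -0.8, 1],
  [0, 0, 0, 0, 0, -0.5, 1],
  [0, 0, 0, 0, 0, 0, 1],
  [0, 0, 0, 0, 0, 0, 1],
])

```text
time: 26.57
ee_pos: [618.7, -371.3, 291.4]
orientation: [[0.045, 0.999, 0.008], [0.999, -0.045, -0.005], [-0.005, 0.009, -1.0]]
force: [0.4, 0.6, 0.2]
finger_gap: 85.6
```

Request:
send_rows([
  [0.05, 0.08, 0, -0.05, 0, -0.4, 1],
  [0, 0, 0, 0, 0, -0.8, 1],
  [0, 0, 0, 0, 0, -0.8, 1],
  [0, 0, 0, 0, 0, -0.6, 1],
  [0, 0, 0, 0, 0, 0, 1],
  [0, 0, 0, 0, 0, 0, 1],
])

```text
time: 27.07
ee_pos: [618.0, -371.5, 228.9]
orientation: [[0.044, 0.999, 0.004], [0.999, -0.044, -0.002], [-0.002, 0.004, -1.0]]
force: [-0.1, -0.8, 0.4]
finger_gap: 85.3
```

Request:
send_rows([
  [0, 0.03, 0, 0, 0, -0.15, 1],
  [0, 0, 0, 0, 0, 0, 0.4],
  [0, 0, 0, 0, 0, 0, 0.4],
  [0, 0, 0, 0, 0, 0, 0.4],
  [0, 0, 0, 0, 0, 0, 0.4],
  [0, 0, 0, 0, 0, 0, 0.4],
  [0, 0, 0, 0, 0, 0, 0.4],
  [0, 0, 0, 0, 0, 0.6, 0.4],
  [0, 0, 0, 0, 0, 1, 0.4],
  [0, 0, 0, 0, 0, 1, 0.4],
  [0, 0, 0, 0, 0, 1, 0.4],
  [0, 0, 0, 0, 0, 1, 0.4],
  [0, 0, 0, 0, 0, 1, 0.4],
  [0, 0, 0, 0, 0, 1, 0.4],
  [0, 0, 0, 0, 0, 1, 0.4],
  [0, 0, 0, 0, 0, 0, 0.4],
], newtons=45)

```text
time: 28.4
ee_pos: [616.8, -370.5, 426.3]
orientation: [[0.044, 0.999, -0.0], [0.999, -0.044, -0.002], [-0.002, 0.0, -1.0]]
force: [1.0, 0.3, -2.4]
finger_gap: 61.2
```

Request:
send_rows([
  [0, 0, 0, 0.05, 1, 0, 0.4],
  [0, 0, 0, 0.05, 1, 0, 0.4],
  [0, 0, 0, 0.05, 1, 0, 0.4],
  [0, 0, 0, 0.05, 1, 0, 0.4],
  [0, 0, 0, 0.05, 1, 0, 0.4],
  [0, 0, 0, 0.05, 1, 0, 0.4],
  [0, 0, 0, 0.05, 1, 0, 0.4],
  [0, 0, 0, 0.05, 1, 0, 0.4],
  [0, 0, 0, 0.05, 1, 0, 0.4],
  [0, 0, 0, 0.05, 1, 0, 0.4],
  [0, 0, 0, 0.05, 0.4, 0, 0.4],
  [0, 0, 0, 0, 0, 0, 0.4],
  [0, 0, 0, 0, 0, 0, 0.4],
])

```text
time: 29.48
ee_pos: [627.3, -98.5, 421.7]
orientation: [[0.045, 0.999, -0.004], [0.999, -0.045, -0.001], [-0.001, -0.004, -1.0]]
force: [0.6, 0.1, -2.4]
finger_gap: 60.7
```

```bash
python3 - <<'E'
from h import *
s=arm.get_state(); p=s['ee_pos'];print(p,s['orientation'][:,2],s['finger_gap'])
snap('wrist','w6');rim('w6',622,-8,175,26);rim('w6',p[0],p[1],p[2]-227+85,31,4)
P=cloud('w6').reshape(-1,3);P=P[(np.abs(P[:,0]-p[0])<15)&(np.abs(P[:,1]-p[1])<34)&(P[:,2]>p[2]-175)&(P[:,2]<p[2]-120)];print(np.percentile(P[:,2],[50,90,95,99]))
E
```

```text
[627.25720991 -98.49520471 421.67936489] [-4.29621583e-03 -7.72754320e-04 -9.99990473e-01] 60.70170077068528
w6 1613 [623.1  -8.4] zmed 173.5 r [21.8 23.5 25.5]
w6 5441 [628.2 -97.8] zmed 278.2 r [26.8 29.  37.7]
[268.95247945 278.43341281 278.83032166 279.44717524]
```

Request:
send_rows([
  [0, -0.04, 0, -0.06, 0.1, 0, 0.4],
  [0, 0, 0, 0, 0, -0.6, 0.4],
  [0, 0, 0, 0, 0, -0.6, 0.4],
  [0, 0, 0, 0, 0, -0.4, 0.4],
  [0, 0, 0, 0, 0, 0, 0.4],
  [0, 0, 0, 0, 0, 0, 0.4],
])

```text
time: 30.03
ee_pos: [624.4, -102.4, 380.3]
orientation: [[0.053, 0.999, 0.002], [0.999, -0.053, -0.004], [-0.004, 0.002, -1.0]]
force: [-0.8, 0.3, -1.8]
finger_gap: 60.9
```

Request:
send_rows([
  [0.04, 0.02, 0, 0.04, 0.26, 0, 0.4],
  [0, 0, 0, 0, 0, 0, 0.4],
  [0, 0, 0, 0, 0, 0, 0.4],
])

```text
time: 30.28
ee_pos: [625.5, -96.5, 381.8]
orientation: [[0.055, 0.998, 0.001], [0.998, -0.055, 0.0], [0.0, 0.001, -1.0]]
force: [-1.0, -0.6, -1.9]
finger_gap: 60.9
```

Request:
send_rows([
  [0, 0, 0, 0, 0.02, -0.5, 0.4],
  [0, 0, 0, 0, 0, -0.6, 0.4],
  [0, 0, 0, 0, 0, -0.6, 0.4],
  [0, 0, 0, 0, 0, -0.15, 0.4],
  [0, 0, 0, 0, 0, 0, 0.4],
  [0, 0, 0, 0, 0, 0, 0.4],
])

```text
time: 30.78
ee_pos: [626.1, -95.8, 337.8]
orientation: [[0.054, 0.998, 0.007], [0.999, -0.054, -0.0], [-0.0, 0.007, -1.0]]
force: [-0.1, 0.3, -2.3]
finger_gap: 61.0
```

Request:
send_rows([
  [0, 0.07, 0, -0.04, 0, -0.14, 0.4],
  [0, 0, 0, 0, 0, 0, 0.4],
  [0, 0, 0, 0, 0, 0, 1],
  [0, 0, 0, 0, 0, 0, 1],
  [0, 0, 0, 0, 0, 0, 1],
  [0, 0, 0, 0, 0, 0, 1],
  [0, 0, 0, 0, 0, 0.4, 1],
  [0, 0, 0, 0, 0, 1, 1],
  [0, 0, 0, 0, 0, 1, 1],
  [0, 0, 0, 0, 0, 1, 1],
  [0, 0, 0, 0, 0, 1, 1],
  [0, 0, 0, 0, 0, 0, 1],
])

```text
time: 31.78
ee_pos: [624.9, -96.1, 456.8]
orientation: [[0.055, 0.998, 0.006], [0.998, -0.055, -0.002], [-0.002, 0.006, -1.0]]
force: [0.0, 0.8, 0.6]
finger_gap: 85.4
```

```bash
python3 - <<'E'
from h import *
s=arm.get_state(); print(s['ee_pos'],s['finger_gap'])
snap('wrist','w7');rim('w7',625.7,-96,190,31)
snap('top','t1'); W=cloud('t1'); P=W.reshape(-1,3); P=P[(P[:,0]>320)&(P[:,0]<530)&(P[:,1]>225)&(P[:,1]<400)&(P[:,2]>14)&(P[:,2]<60)]
print(len(P),P.mean(0),cv2.minAreaRect(P[:,:2].astype(np.float32)))
i=cv2.imread('pics/t1.png')[140:260,90:300]; cv2.imwrite('pics/t1c.png',cv2.resize(i,None,fx=3.8,fy=3.8,interpolation=cv2.INTER_CUBIC))
E
```

```text
[624.89104841 -96.11981396 456.81527681] 85.3978009879335
w7 1310 [626.9 -95.5] zmed 188.9 r [26.8 28.5 30.5]
115 [423.1127399  267.87646065  20.84318668] ((452.43109130859375, 293.88592529296875), (219.4884796142578, 122.26978302001953), 38.62253952026367)
```

View pics/t1c.png

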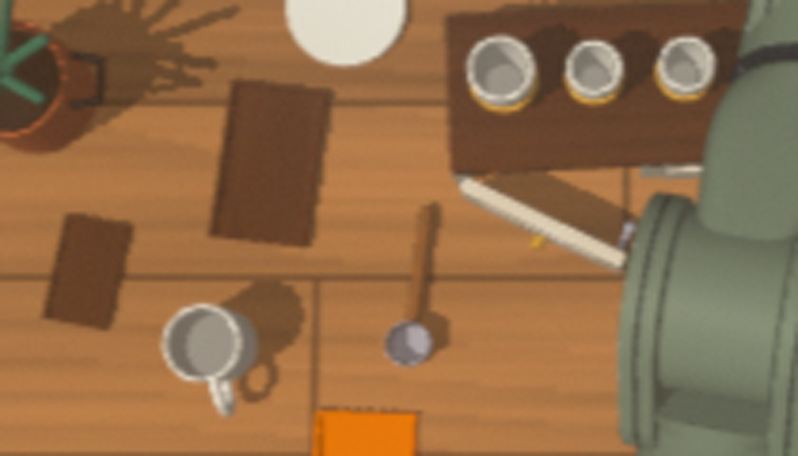

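The crop shows all four cups seated; L2 is hidden by the arm but its rim fit is good. The scoop has been knocked: its bowl is at (410,341) and its handle end at (430,207). The large dark tray's corners are (233,80), (331,92), (312,245) and (210,236), and it is clearly larger than the small dark one at (90,270).

```bash
python3 - <<'E'
from h import *
f=lambda u,v,h:onplane('t1',u/3.8+90,v/3.8+140,h)
b,e=f(410,341,34),f(430,207,18); d=(b-e)[:2]; n=np.hypot(*d);d/=n
print(b,e,n,'origin',e[:2]+96*d,b[:2]-47*d,np.degrees(np.arctan2(d[1],d[0])))
for c in ((233,80),(331,92),(312,245),(210,236)): print(f(*c,10))
E
```

```text
[360.37005781 263.01019706  34.        ] [498.28020149 246.12295702  18.        ] 138.9402267403744 origin [402.99193182 257.79110441] [407.0216065  257.29766657] 173.01882648392015
[632.03052971 453.41059981  10.        ]
[619.52000039 351.32112693  10.        ]
[459.71089102 367.76166117  10.        ]
[468.93269911 472.78391372  10.        ]
```

Request:
send_rows([
  [0, 0, -0.7, -0.5, 0.95, 0, 1],
  [0, 0, -0.9, -0.5, 0.95, 0, 1],
  [0, 0, -0.9, -0.5, 0.95, 0, 1],
  [0, 0, -0.9, -0.5, 0.95, 0, 1],
  [0, 0, -0.9, -0.5, 0.95, 0, 1],
  [0, 0, -0.9, -0.5, 0.95, 0, 1],
  [0, 0, -0.9, -0.5, 0.95, 0, 1],
  [0, 0, -0.9, -0.5, 0.95, 0, 1],
  [0, 0, -0.9, -0.5, 0.95, 0, 1],
  [0, 0, -0.9, -0.5, 0.95, 0, 1],
  [0, 0, -0.9, -0.5, 0.95, 0, 1],
  [0, 0, -0.9, -0.5, 0.95, 0, 1],
  [0, 0, -0.9, -0.5, 0.95, 0, 1],
  [0, 0, -0.9, -0.5, 0.95, 0, 1],
  [0, 0, -0.9, 0, 0, 0, 1],
  [0, 0, -0.9, 0, 0, 0, 1],
  [0, 0, -0.9, 0, 0, 0, 1],
  [0, 0, 0, 0, 0, 0, 1],
  [0, 0, 0, 0, 0, 0, 1],
])

```text
time: 33.47
ee_pos: [433.6, 250.9, 441.7]
orientation: [[0.989, -0.144, -0.02], [-0.144, -0.99, 0.006], [-0.02, -0.003, -1.0]]
force: [0.1, -0.8, 0.7]
finger_gap: 85.5
```

```bash
python3 - <<'E'
from h import *
s=arm.get_state(); print(s['ee_pos'],s['orientation'],s['q'])
snap('wrist','w8')
i=cv2.imread('pics/w8.png'); cv2.imwrite('pics/w8b.png',cv2.resize(i,(800,600)))
E
```

```text
[433.55552289 250.91807833 441.73878231] [[ 0.98939466 -0.14391011 -0.01970013]
 [-0.1438239  -0.98958669  0.00573248]
 [-0.02031995 -0.00283834 -0.9997895 ]] [-1.00724302  0.67777492  0.81920878  1.69544083 -0.57332557  1.04173632
 -1.70364399]
```

View pics/w8b.png

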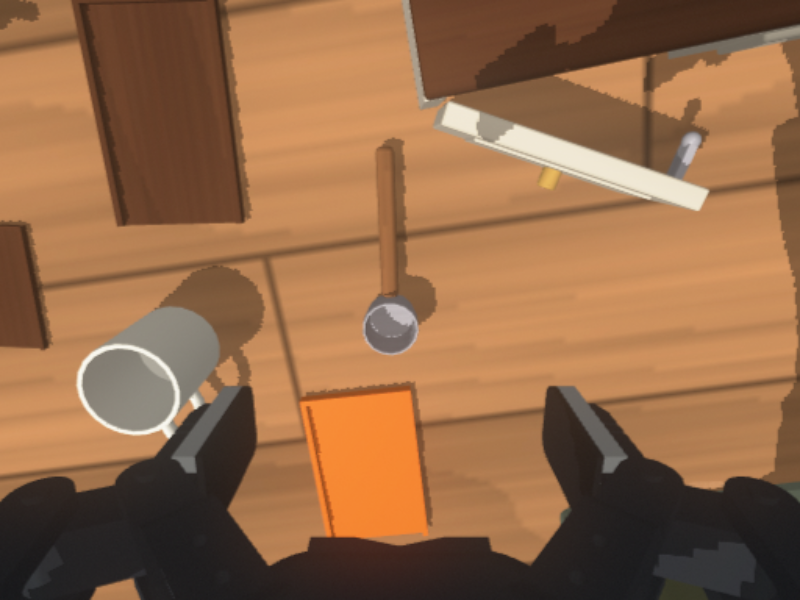

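The wrist view shows the bowl rim centre at (390,327) and the handle end at (384,149). The tray's front corners are (119,224) and (244,221), and its walls run up to (77,3) and (219,2). The door's top runs from (440,110) to (705,195).

```bash
python3 - <<'E'
from h import *
k=.64
f=lambda u,v,h:onplane('w8',u*k,v*k,h)
b,e=f(390,327,34),f(384.5,149,16); m=f(389,270,18); d=(b-e)[:2]; n=np.hypot(*d);d/=n
print(b,e,m,n,'origin',e[:2]+96*d,b[:2]-47*d,np.degrees(np.arctan2(d[1],d[0])))
print('tray',[f(*c,10).round(1) for c in ((119,224),(244,221),(77,3),(219,2))])
print('door',[f(*c,88).round(1) for c in ((450,101),(437,124),(709,189),(698,210),(548,185))])
W=cloud('w8').reshape(-1,3)
P=W[(W[:,0]>330)&(W[:,0]<530)&(W[:,1]>225)&(W[:,1]<300)&(W[:,2]>12)&(W[:,2]<45)]
print(len(P),cv2.minAreaRect(P[:,:2].astype(np.float32)),P.min(0),P.max(0))
H=P[(P[:,0]>400)]; l=cv2.fitLine(H[:,:2].astype(np.float32),cv2.DIST_HUBER,0,.01,.01).ravel();print(l,np.degrees(np.arctan2(l[1],l[0])))
T=W[(W[:,2]>2)&(W[:,2]<20)&(W[:,0]>430)&(W[:,1]>330)&(W[:,1]<490)];r=cv2.minAreaRect(T[:,:2].astype(np.float32));print(len(T),r)
D=W[(W[:,2]>80)&(W[:,2]<94)&(W[:,0]>400)&(W[:,0]<545)&(W[:,1]>0)&(W[:,1]<240)];print(cv2.minAreaRect(D[:,:2].astype(np.float32)),cv2.boxPoints(cv2.minAreaRect(D[:,:2].astype(np.float32))))
E
```

```text
[364.54630343 268.17156163  34.        ] [502.21090944 252.0653502   16.        ] [408.03857964 262.76649864  18.        ] 138.6035850690902 origin [406.86126773 263.22087909] [411.22789886 262.71000061] 173.3269583270887
tray [array([475.4, 474.7,  10. ]), array([463.3, 373.5,  10. ]), array([631.9, 454.1,  10. ]), array([617.9, 353.7,  10. ])]
door [array([524.9, 206.3,  88. ]), array([513. , 215.6,  88. ]), array([449.4,  48.5,  88. ]), array([436.9,  54.9,  88. ]), array([466.6, 150. ,  88. ])]
1582 ((422.2192077636719, 262.162109375), (44.41283416748047, 164.67715454101562), 84.50064086914062) [339.87993453 245.63608062  12.03170605] [504.41781564 290.50131467  35.5177745 ]
[ 9.9363154e-01 -1.1267835e-01  4.5415298e+02  2.5774127e+02] -6.469733
12546 ((540.4218139648438, 417.90264892578125), (104.91841125488281, 179.52890014648438), 83.9386215209961)
((489.65283203125, 113.1565170288086), (221.04031372070312, 102.02185821533203), 88.33415222167969) [[435.4506      4.165985 ]
 [537.4293      1.2001648]
 [543.8551    222.14705  ]
 [441.87634   225.11287  ]]
```

Request:
send_rows([
  [-0.055, -0.19, 0.3, -0.95, 0.45, 0, 0.7],
  [0, 0, 0, 0, 0, 0, 0.7],
  [0, 0, 0, 0, 0, -0.8, 0.7],
  [0, 0, 0, 0, 0, -1, 0.7],
  [0, 0, 0, 0, 0, -1, 0.7],
  [0, 0, 0, 0, 0, -1, 0.7],
  [0, 0, 0, 0, 0, -1, 0.7],
  [0, 0, 0, 0, 0, -1, 0.7],
  [0, 0, 0, 0, 0, -1, 0.7],
  [0, 0, 0, 0, 0, -0.8, 0.7],
  [0, 0, 0, 0, 0, 0, 0.7],
  [0, 0, 0, 0, 0, 0, 0.7],
])

```text
time: 34.52
ee_pos: [408.2, 259.5, 244.4]
orientation: [[0.997, -0.079, 0.0], [-0.079, -0.997, 0.0], [0.0, -0.0, -1.0]]
force: [0.9, 0.4, 1.3]
finger_gap: 59.8
```

Request:
send_rows([
  [0, 0, -0.33, 0.06, 0.13, 0, 0.6],
  [0, 0, 0, 0, 0, -0.6, 0.6],
  [0, 0, 0, 0, 0, -0.8, 0.6],
  [0, 0, 0, 0, 0, -0.7, 0.6],
  [0, 0, 0, 0, 0, -0.2, 0.6],
  [0, 0, 0, 0, 0, 0, 0.6],
  [0, 0, 0, 0, 0, 0, 0.6],
])

```text
time: 35.1
ee_pos: [411.8, 263.8, 193.6]
orientation: [[0.994, -0.106, 0.008], [-0.106, -0.994, 0.007], [0.007, -0.008, -1.0]]
force: [-0.9, -0.3, -0.2]
finger_gap: 51.1
```

Request:
send_rows([
  [-0.07, 0.08, 0, -0.06, -0.04, -0.5, 0.6],
  [0, 0, 0, 0, 0, -0.1, 0.6],
  [0, 0, 0, 0, 0, 0, 0.6],
])

```text
time: 35.35
ee_pos: [410.8, 263.3, 180.4]
orientation: [[0.995, -0.104, 0.002], [-0.104, -0.995, 0.001], [0.002, -0.001, -1.0]]
force: [-0.6, -0.3, 0.1]
finger_gap: 51.1
```

Request:
send_rows([
  [0, 0, 0, 0, 0, -0.15, 0.6],
  [0, 0, 0, 0, 0, 0, 0.05],
  [0, 0, 0, 0, 0, 0, 0.05],
  [0, 0, 0, 0, 0, 0, 0.05],
  [0, 0, 0, 0, 0, 0, 0.05],
  [0, 0, 0, 0, 0, 0, 0.05],
  [0, 0, 0, 0, 0, 0, 0.05],
  [0, 0, 0, 0, 0, 0, 0.05],
], newtons=40)

```text
time: 36.02
ee_pos: [410.9, 263.5, 177.5]
orientation: [[0.995, -0.103, 0.003], [-0.103, -0.995, 0.002], [0.003, -0.002, -1.0]]
force: [-0.3, 0.2, -0.3]
finger_gap: 12.9
```

Request:
send_rows([
  [0, 0, 0, 0, 0, 0.5, 0.05],
  [0, 0, 0, 0, 0, 1, 0.05],
  [0, 0, 0, 0, 0, 1, 0.05],
  [0, 0, 0, 0, 0, 1, 0.05],
  [0, 0, 0, 0, 0, 1, 0.05],
  [0, 0, 0.3, 0, 0, 0.8, 0.05],
  [0, 0, 0.8, 0.2, 0.2, 0, 0.05],
  [0, 0, 0.9, 0.2, 0.2, 0, 0.05],
  [0, 0, 0.9, 0.2, 0.2, 0, 0.05],
  [0, 0, 0.9, 0.2, 0.2, 0, 0.05],
  [0, 0, 0.9, 0.2, 0.2, 0, 0.05],
  [0, 0, 0.9, 0.2, 0.2, 0, 0.05],
  [0, 0, 0.9, 0.2, 0.2, 0, 0.05],
  [0, 0, 0.9, 0.2, 0.2, 0, 0.05],
  [0, 0, 0.9, 0.2, 0.2, 0, 0.05],
  [0, 0, 0.9, 0.2, 0.2, 0, 0.05],
  [0, 0, 0.9, 0.2, 0.2, 0, 0.05],
  [0, 0, 0.9, 0.2, 0.2, 0, 0.05],
  [0, 0, 0.9, 0.2, 0.2, 0, 0.05],
])

```text
time: 37.6
ee_pos: [476.2, 329.7, 316.9]
orientation: [[0.366, 0.931, 0.001], [0.931, -0.366, -0.001], [-0.0, 0.001, -1.0]]
force: [0.2, -0.2, -0.9]
finger_gap: 13.3
```

Request:
send_rows([
  [0, 0, 0.9, 0.2, 0.2, 0, 0.05],
  [0, 0, 0.9, 0.2, 0.2, 0, 0.05],
  [0, 0, 0.9, 0.2, 0.2, 0, 0.05],
  [0, 0, 0.9, 0.2, 0.2, 0, 0.05],
  [0, 0, 0.9, 0.2, 0.2, 0, 0.05],
  [0, 0, 0.9, 0.2, 0.2, 0, 0.05],
  [0, 0, 0.9, 0.2, 0.2, 0, 0.05],
  [0, 0, 0.9, 0.2, 0.2, 0, 0.05],
  [0, 0, 0.9, 0.2, 0.2, 0, 0.05],
  [0, 0, 0.9, 0.2, 0.2, 0, 0.05],
  [0, 0, 0.9, 0, 0.2, 0, 0.05],
  [0, 0, 0.9, 0, 0.2, 0, 0.05],
  [0, 0, 0.9, 0, 0.2, 0, 0.05],
  [0, 0, 0.9, 0, 0.2, 0, 0.05],
  [0, 0, 0.9, 0, 0, 0, 0.05],
  [0, 0, 0, 0, 0, 0, 0.05],
  [0, 0, 0, 0, 0, 0, 0.05],
])

```text
time: 39.02
ee_pos: [528.7, 401.7, 314.0]
orientation: [[-0.897, 0.443, 0.0], [0.443, 0.897, -0.005], [-0.003, -0.005, -1.0]]
force: [0.5, 0.8, -0.7]
finger_gap: 12.8
```

Request:
send_rows([
  [0, 0, 0.9, 0.2, 0.25, 0, 0.05],
  [0, 0, 0.9, 0.15, 0.22, 0, 0.05],
  [0, 0, 0.9, 0, 0, 0, 0.05],
  [0, 0, 0.4, 0, 0, 0, 0.05],
  [0, 0, 0, 0, 0, 0, 0.05],
  [0, 0, 0, 0, 0, 0, 0.05],
])

```text
time: 39.52
ee_pos: [537.7, 413.0, 313.5]
orientation: [[-0.99, 0.141, 0.001], [0.141, 0.99, -0.007], [-0.002, -0.007, -1.0]]
force: [0.4, -0.3, -1.5]
finger_gap: 12.9
```

```bash
python3 - <<'E'
from h import *
s=arm.get_state(); print(s['ee_pos'],s['orientation'],s['q'],s['finger_gap'])
snap('wrist','w9')
i=cv2.imread('pics/w9.png'); cv2.imwrite('pics/w9b.png',cv2.resize(i,(800,600)))
W=cloud('w9').reshape(-1,3)
P=W[(W[:,0]>420)&(W[:,0]<660)&(W[:,1]>340)&(W[:,1]<480)&(W[:,2]>125)&(W[:,2]<152)]
if len(P)>50: print(cv2.minAreaRect(P[:,:2].astype(np.float32)),np.percentile(P,[0,100],0))
E
```

```text
[537.66122061 413.04151678 313.4621368 ] [[-0.98998354  0.14117594  0.00139618]
 [ 0.14116198  0.98995884 -0.00740179]
 [-0.00242711 -0.00713057 -0.99997163]] [-0.64207464  0.97979344 -0.15699791  1.15090247  0.15993444  1.02627658
  0.61521067] 12.903744840412154
((523.32080078125, 414.7200927734375), (39.54090881347656, 152.7774200439453), 72.62073516845703) [[445.99561952 392.00422998 136.55691086]
 [599.88070228 431.83760957 151.99968646]]
```

View pics/w9b.png

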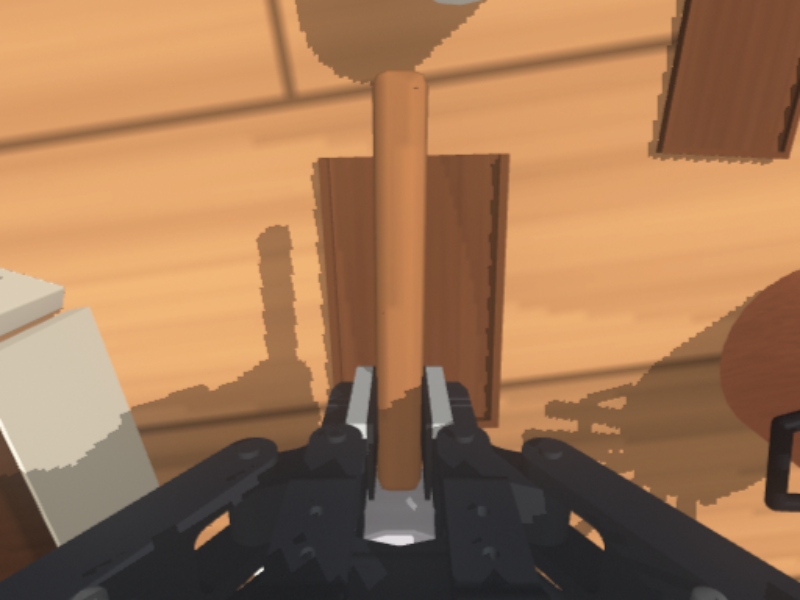

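The wrist view shows the handle at u=400, with its end at (399,75), running parallel to the tray. The tray's front corners are (318,158) and (508,154), and its back right corner is (497,427).

```bash
python3 - <<'E'
from h import *
k=.64
f=lambda u,v,h:onplane('w9',u*k,v*k,h)
a,b,c=f(318,158,10),f(508,154,10),f(497,427,10)
print(a,b,c,'centre',(a+c)/2,np.degrees(np.arctan2(c[1]-b[1],c[0]-b[0])))
E
```

```text
[462.98328743 377.24377749  10.        ] [475.10746924 477.24738339  10.        ] [637.76823317 457.92367753  10.        ] centre [550.3757603  417.58372751  10.        ] -6.774848431791554
```

Request:
send_rows([
  [0.07, 0, 0, 0.1, 0.08, 0, 0.05],
  [0, 0, 0, 0, 0, -0.6, 0.05],
  [0, 0, 0, 0, 0, -1, 0.05],
  [0, 0, 0, 0, 0, -1, 0.05],
  [0, 0, 0, 0, 0, -0.9, 0.05],
  [0, 0, 0, 0, 0, 0, 0.05],
  [0, 0, 0, 0, 0, 0, 0.05],
])

```text
time: 40.15
ee_pos: [541.1, 415.7, 224.8]
orientation: [[-0.988, 0.156, 0.005], [0.156, 0.988, 0.004], [-0.004, 0.005, -1.0]]
force: [-0.2, 0.1, 0.2]
finger_gap: 12.9
```

Request:
send_rows([
  [0, 0.04, 0.2, -0.03, -0.02, -0.5, 0.05],
  [0, 0, 0, 0, 0, -0.6, 0.05],
  [0, 0, 0, 0, 0, -0.4, 0.05],
  [0, 0, 0, 0, 0, 0, 0.05],
  [0, 0, 0, 0, 0, 0, 0.05],
])

```text
time: 40.57
ee_pos: [541.0, 415.7, 187.2]
orientation: [[-0.991, 0.136, 0.003], [0.136, 0.991, 0.007], [-0.003, 0.007, -1.0]]
force: [0.1, 0.7, -0.6]
finger_gap: 13.0
```

Request:
send_rows([
  [-0.06, 0.03, 0, 0, 0, -0.18, 0.05],
  [0, 0, 0, 0, 0, 0, 0.05],
])

```text
time: 40.73
ee_pos: [541.1, 415.8, 182.8]
orientation: [[-0.991, 0.136, 0.001], [0.136, 0.991, 0.0], [-0.001, 0.0, -1.0]]
force: [0.1, 0.3, -0.9]
finger_gap: 13.0
```

Release with limited opening, then rise.

Request:
send_rows([
  [0, 0, 0, 0, 0, 0, 0.35],
  [0, 0, 0, 0, 0, 0, 0.35],
  [0, 0, 0, 0, 0, 0, 0.35],
  [0, 0, 0, 0, 0, 0.3, 0.35],
  [0, 0, 0, 0, 0, 0.8, 0.35],
  [0, 0, 0, 0, 0, 1, 0.35],
  [0, 0, 0, 0, 0, 1, 0.35],
  [0, 0, 0, 0, 0, 1, 0.35],
  [0, 0, 0, 0, 0, 1, 0.35],
  [0, 0, 0, 0, 0, 0, 0.35],
])

```text
time: 41.57
ee_pos: [540.5, 415.4, 320.6]
orientation: [[-0.991, 0.136, 0.002], [0.136, 0.991, 0.002], [-0.002, 0.002, -1.0]]
force: [1.5, -0.6, 0.6]
finger_gap: 30.0
```

```bash
python3 - <<'E'
from h import *
s=arm.get_state(); print(s['ee_pos'],s['q'])
snap('wrist','w10')
i=cv2.imread('pics/w10.png'); cv2.imwrite('pics/w10b.png',cv2.resize(i,(800,600)))
W=cloud('w10').reshape(-1,3)
P=W[(W[:,0]>420)&(W[:,0]<660)&(W[:,1]>350)&(W[:,1]<480)&(W[:,2]>15)&(W[:,2]<45)]
if len(P)>50: print(cv2.minAreaRect(P[:,:2].astype(np.float32)),np.percentile(P,[0,100],0))
H=P[P[:,0]<520]; print('handle top z',np.median(H[:,2]), [np.median(H[(H[:,0]>x)&(H[:,0]<x+20),2]).round(1) for x in (450,480,500)])
E
```

```text
[540.52630225 415.39319895 320.62993863] [-0.63895996  0.97717179 -0.16364653  1.12947381  0.15693856  1.04353023
  0.62429832]
((532.2244873046875, 418.2962951660156), (44.97886276245117, 166.03639221191406), 80.67996978759766) [[449.43053959 385.62803327  15.02823365]
 [614.35146366 434.13567445  40.56637652]]
handle top z 21.934843414556866 [np.float64(21.9), np.float64(22.0), np.float64(21.9)]
```

View pics/w10b.png

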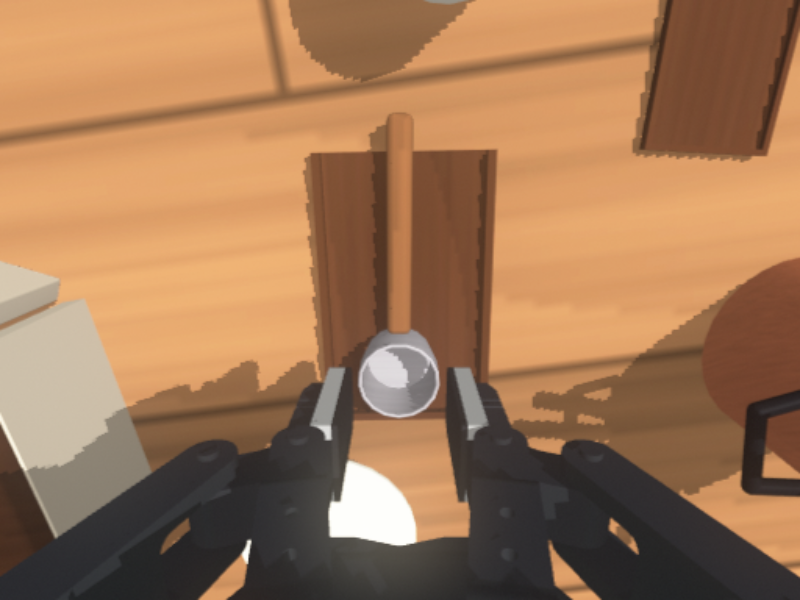

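The scoop lies in the tray with its handle out: its axis centre is at (532,418), the handle is flat, and there is clearance at the back wall. Now the door, pushed with closed fingers about 140 mm from the hinge.

Request:
send_rows([
  [0, 0, 0, -0.4, -1, 0, 0],
  [0, 0, 0, -0.4, -1, 0, 0],
  [0, 0, 0, -0.4, -1, 0, 0],
  [0, 0, 0, -0.4, -1, 0, 0],
  [0, 0, 0, -0.4, -1, 0, 0],
  [0, 0, 0, -0.4, -1, 0, 0],
  [0, 0, 0, -0.4, -1, 0, 0],
  [0, 0, 0, -0.4, -1, 0, 0],
  [0, 0, 0, -0.4, -1, 0, 0],
  [0, 0, 0, -0.4, -1, 0, 0],
  [0, 0, 0, -0.4, -1, 0, 0],
  [0, 0, 0, -0.4, -1, 0, 0],
  [0, 0, 0, -0.1, -0.6, 0, 0],
  [0, 0, 0, 0, 0, 0, 0],
  [0, 0, 0, 0, 0, 0, 0],
])

```text
time: 42.87
ee_pos: [405.7, 85.5, 318.1]
orientation: [[-0.991, 0.135, -0.003], [0.135, 0.991, 0.002], [0.003, 0.001, -1.0]]
force: [-0.4, 0.4, 0.0]
finger_gap: 0.3
```

Request:
send_rows([
  [0, 0, 0, 0, 0, -0.7, 0],
  [0, 0, 0, 0, 0, -1, 0],
  [0, 0, 0, 0, 0, -0.9, 0],
  [0, 0, 0, 0, 0, -0.3, 0],
  [0, 0, 0, 0, 0, 0, 0],
  [0, 0, 0, 0, 0, 0, 0],
])

```text
time: 43.37
ee_pos: [406.7, 89.1, 242.9]
orientation: [[-0.991, 0.132, 0.001], [0.132, 0.991, 0.004], [-0.0, 0.004, -1.0]]
force: [0.3, 0.6, -0.9]
finger_gap: -0.1
```

```bash
python3 - <<'E'
from h import *
s=arm.get_state(); print(s['ee_pos'],s['q'])
snap('scene','s1')
i=cv2.imread('pics/s1.png')[60:330,130:430]; cv2.imwrite('pics/s1c.png',cv2.resize(i,None,fx=2.2,fy=2.2,interpolation=cv2.INTER_CUBIC))
E
```

```text
[406.73340507  89.06843248 242.9042272 ] [-0.25758359  0.82281402 -0.05941205  2.20425081  0.33847752  0.1199513
  0.80414105]
```

View pics/s1c.png

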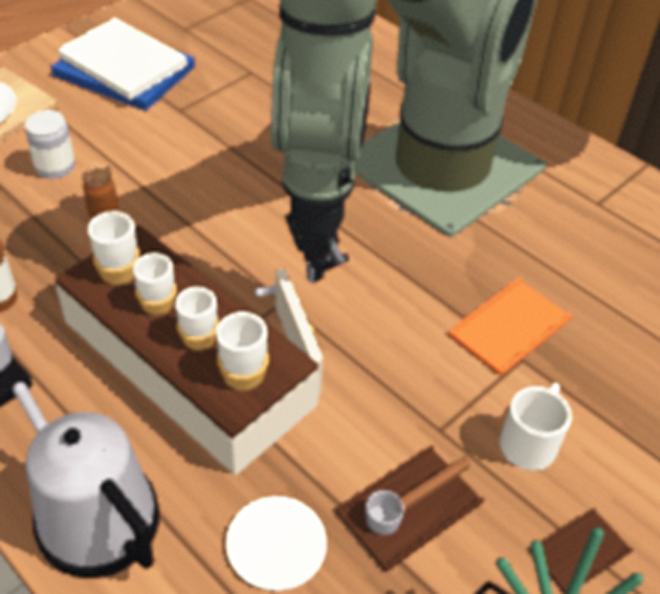

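The view shows the four cups seated, the scoop in its tray with the handle out, the door open, and the closed fingers in front of it at (322,265). Pushing.

Request:
send_rows([
  [0, 0, 0, 0.6, -0.05, 0, 0],
  [0, 0, 0, 0.6, -0.1, 0, 0],
  [0, 0, 0, 0.5, -0.1, 0, 0],
  [0, 0, 0, 0.5, -0.1, 0, 0],
  [0, 0, 0, 0.5, -0.1, 0, 0],
  [0, 0, 0, 0.4, -0.05, 0, 0],
  [0, 0, 0, 0, 0, 0, 0],
])

```text
time: 44.0
ee_pos: [488.0, 77.6, 249.4]
orientation: [[-0.991, 0.13, 0.006], [0.131, 0.991, 0.006], [-0.005, 0.007, -1.0]]
force: [0.8, 0.1, -0.2]
finger_gap: 0.4
```

Request:
send_rows([
  [0, 0, 0, 0.3, 0, -0.1, 0],
  [0, 0, 0, 0.3, 0, 0, 0],
  [0, 0, 0, 0.25, 0, 0, 0],
  [0, 0, 0, 0.2, 0, 0, 0],
  [0, 0, 0, 0, 0, 0, 0],
])

```text
time: 44.42
ee_pos: [508.1, 78.7, 248.6]
orientation: [[-0.992, 0.128, -0.013], [0.128, 0.992, 0.003], [0.013, 0.001, -1.0]]
force: [0.9, -0.6, 1.7]
finger_gap: -0.1
```

Request:
send_rows([
  [0, -0.1, 0, 0.3, 0, 0, 0],
  [0, 0, 0, 0.25, 0, 0, 0],
  [0, 0, 0, 0, 0, 0, 0],
])

```text
time: 44.67
ee_pos: [511.5, 80.2, 247.6]
orientation: [[-0.992, 0.123, -0.037], [0.123, 0.992, -0.003], [0.036, -0.008, -0.999]]
force: [1.1, -0.0, 0.8]
finger_gap: 0.5
```

```bash
python3 - <<'E'
from h import *
s=arm.get_state(); print(s['ee_pos'],s['force'])
snap('wrist','w11')
i=cv2.imread('pics/w11.png'); cv2.imwrite('pics/w11b.png',cv2.resize(i,(800,600)))
E
```

```text
[511.49626168  80.15753519 247.60387753] [ 1.06524818 -0.01604155  0.79055916]
```

View pics/w11b.png

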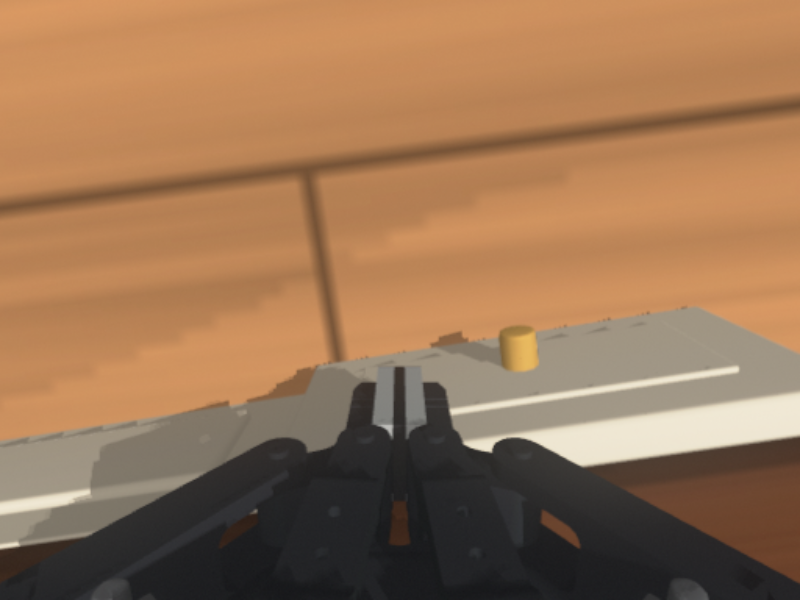

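The view shows the door nearly in line with the fixed panel, with the knob at (518,348) and the finger tips on its face at (400,375). I'll measure the remaining angle from depth.

```bash
cat >> h.py <<'E'
def door(f):
    W=cloud(f).reshape(-1,3); 
    for y0,y1 in((110,210),(-140,30)):
        P=W[(W[:,2]>55)&(W[:,2]<80)&(W[:,1]>y0)&(W[:,1]<y1)&(W[:,0]>440)&(W[:,0]<560)]
        if len(P)<30: print(y0,len(P)); continue
        l=cv2.fitLine(P[:,:2].astype(np.float32),cv2.DIST_HUBER,0,.01,.01).ravel(); print(y0,len(P),'yaw',np.degrees(np.arctan2(-l[0]/l[1],1)).round(2),'x at y=100',(l[2]+l[0]/l[1]*(100-l[3])).round(1))
E
python3 - <<'E'
from h import *
door('w11'); print(arm.get_state()['q'])
E
```

```text
110 4974 yaw 1.74 x at y=100 516.6
-140 3705 yaw 5.07 x at y=100 524.8
[-0.10607107  0.87878595 -0.20466982  1.82933938  0.32020618  0.50070606
  0.92132719]
```

Request:
send_rows([
  [0, -0.35, 0, 0.15, 0, 0, 0],
  [0, 0, 0, 0.15, 0, 0, 0],
  [0, 0, 0, 0, 0, 0, 0],
])

```text
time: 44.97
ee_pos: [510.0, 81.6, 246.8]
orientation: [[-0.993, 0.118, -0.027], [0.119, 0.993, -0.008], [0.026, -0.011, -1.0]]
force: [0.5, 1.4, -0.4]
finger_gap: 0.0
```

Request:
send_rows([
  [0, -0.25, 0, 0.3, 0, 0, 0],
  [0, 0, 0, 0.4, 0, 0, 0],
  [0, 0, 0, 0.4, 0, 0, 0],
])

```text
time: 45.22
ee_pos: [518.5, 83.8, 244.6]
orientation: [[-0.992, 0.11, -0.062], [0.111, 0.994, -0.021], [0.06, -0.028, -0.998]]
force: [-68.7, 1.2, 54.6]
finger_gap: -0.3
```

```bash
python3 - <<'E'
from h import *
s=arm.get_state(); print(s['ee_pos'],s['force'],s['joint_torque'])
snap('wrist','w12'); door('w12')
E
```

```text
[518.48870277  83.77854875 244.60465917] [-68.74440618   1.16682221  54.6477697 ] [  5.95203146 -78.4394145    6.15893394 -41.03603125   5.83367988
 -19.29789305  -0.6781053 ]
110 4925 yaw 1.87 x at y=100 516.9
-140 3860 yaw 3.68 x at y=100 528.5
```

−69 N with no further travel means the door is hard on its stop. Backing away.

Request:
send_rows([
  [0, 0, 0, -0.5, 0, 0, 0],
  [0, 0, 0, -0.7, 0, 0, 0],
  [0, 0, 0, -1, 0, 0, 0],
  [0, 0, 0, -1, 0, 0, 0],
  [0, 0, 0, -0.5, 0, 0.8, 0],
  [0, 0, 0, 0, 0, 1, 0],
  [0, 0, 0, 0, 0, 1, 0],
  [0, 0, 0, 0, 0, 1, 0],
  [0, 0, 0, 0, 0, 1, 0],
  [0, 0, 0, 0, 0, 1, 0],
  [0, 0, 0, 0, -1, 0, 0],
  [0, 0, 0, 0, -1, 0, 0],
  [0, 0, 0, 0, -1, 0, 0],
  [0, 0, 0, 0, -1, 0, 0],
  [0, 0, 0, 0, -1, 0, 0],
  [0, 0, 0, 0, -1, 0, 0],
  [0, 0, 0, 0, 0, 0, 0],
  [0, 0, 0, 0, 0, 0, 0],
])

```text
time: 46.77
ee_pos: [415.5, -68.9, 405.6]
orientation: [[-0.993, 0.102, -0.051], [0.103, 0.994, -0.021], [0.049, -0.026, -0.998]]
force: [-0.1, 0.8, -0.7]
finger_gap: -0.5
```

```bash
python3 - <<'E'
from h import *
s=arm.get_state(); print(s['ee_pos'],s['force'],s['qvel'].round(3))
snap('top','t2'); snap('scene','s2')
W=cloud('t2').reshape(-1,3)
def rect(f,x0,x1,y0,y1,z0,z1):
    W=cloud(f).reshape(-1,3); P=W[(W[:,0]>x0)&(W[:,0]<x1)&(W[:,1]>y0)&(W[:,1]<y1)&(W[:,2]>z0)&(W[:,2]<z1)]; print(f,len(P),cv2.minAreaRect(P[:,:2].astype(np.float32)))
rect('t2',430,640,370,450,15,50)
for f in('t0','t2'): rect(f,480,545,-340,-280,20,110)
a=cv2.imread('pics/t2.png')[140:260,100:400]; b=cv2.imread('pics/s2.png')[120:330,130:350]
cv2.imwrite('pics/t2c.png',np.vstack([cv2.resize(a,(700,280)),cv2.resize(b[:90+20],(700,310))]))
E
```

```text
[415.50694748 -68.88905951 405.62520929] [-0.07023586  0.75578757 -0.73880426] [ 0.049 -0.006  0.017 -0.005  0.012  0.004  0.029]
t2 174 ((538.4244995117188, 415.1289978027344), (178.11776733398438, 68.3210220336914), 5.328961372375488)
t0 198 ((512.275390625, -312.0124206542969), (49.79271697998047, 49.350860595703125), 77.86973571777344)
t2 198 ((512.3065795898438, -311.2919616699219), (49.29856872558594, 48.400108337402344), 75.20693969726562)
```

View pics/t2c.png

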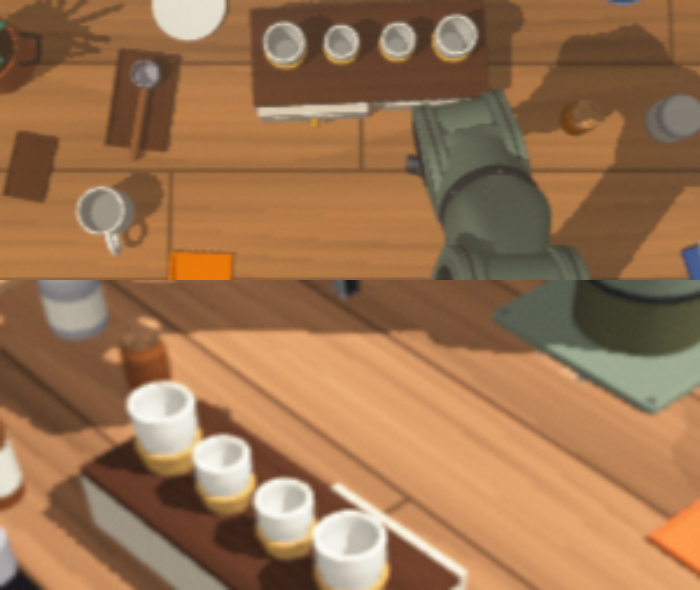

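Request:
send_rows([
  [-0.2, -0.5, 0, 0, 1, 0, 0],
  [0, 0, 0, 0, 1, 0, 0],
  [0, 0, 0, 0, 1, 0, 0],
  [0, 0, 0, 0, 1, 0, 0],
  [0, 0, 0, 0, 0.5, 0, 0],
  [0, 0, 0, 0, 0, 0, 0],
  [0, 0, 0, 0, 0, 0, 0],
])

```text
time: 47.45
ee_pos: [414.0, 54.5, 406.4]
orientation: [[-0.995, 0.096, 0.007], [0.096, 0.995, -0.04], [-0.011, -0.04, -0.999]]
force: [-0.1, 0.1, -0.3]
finger_gap: -0.0
```

```bash
python3 - <<'E'
from h import *
s=arm.get_state(); print(s['ee_pos'],s['orientation'][:,2])
snap('wrist','w13'); W=cloud('w13').reshape(-1,3)
def line(n,y0,y1,z0,z1,x0,x1):
    P=W[(W[:,2]>z0)&(W[:,2]<z1)&(W[:,1]>y0)&(W[:,1]<y1)&(W[:,0]>x0)&(W[:,0]<x1)]
    xs=[];ys=[]
    for y in np.arange(y0,y1,4):
        q=P[(P[:,1]>=y)&(P[:,1]<y+4),0]
        if len(q)>3: xs.append(q.min()); ys.append(y+2)
    if len(ys)<5: print(n,len(P)); return
    c=np.polyfit(ys,xs,1); c=np.polyfit(*np.array([(y,x) for y,x in zip(ys,xs) if abs(np.polyval(c,y)-x)<3]).T,1); print(n,len(ys),'yaw',np.degrees(np.arctan(-c[0])).round(2),'x@100',np.polyval(c,100).round(1))
line('door top front edge',50,205,83,92,490,560)
line('panel top front edge',-110,20,83,92,490,560)
line('bar top front edge',-140,215,97,104,500,580)
E
```

```text
[414.02567633  54.45925906 406.42309021] [ 0.00677623 -0.04041391 -0.99916005]
door top front edge 35 yaw 2.7 x@100 517.6
panel top front edge 26
bar top front edge 37 yaw 2.33 x@100 532.4
```

The door's edge (2.7°) is parallel to the bar (2.3°), so it is shut. The cups and scoop are in place. Handing in.

```bash
python3 -c "
from plant import arm
print(arm.sign_off(), arm.get_state()['time'])"
```

```text
the job is handed in; nothing more can be done
the job is handed in; nothing more can be done
```

The pour-over bar is ready and I handed the job in at about 47.5 s of the 208 s allowed; no verdict was reported.

- **Cups:** All four cups were there, and each is nested and released in a collar of its own size. After each release the cup rim fitted within about 1.5 mm of its collar axis. Rims read 173.5 mm (small) and 189 mm (large) above the table, as expected for fully home. The last picture shows all four upright.
- **Scoop:** It was knocked a few centimetres aside during the run, so I located it again before picking it up. It now lies flat in the large dark tray, bowl at the back and handle end about 20 mm out of the open front.
- **Door:** I pushed it until it stopped moving at 69 N. Its edge then measured 2.7° against 2.3° for the bar front, a gap of about 0.006 rad, within measuring error. While I was still pressing, the reading differed from the bar by about 0.01 rad. I took two direct fits of the fixed panel as a comparison, but they were unreliable (3.7° and 5.1°), so I did not use them.
- **Bystanders:** The sugar jar measured as unmoved (under 1 mm). The mug, tin and saucer looked unchanged in the last picture, and I did not measure the syrup bottle again. The arm was clear of everything at hand-in.

I viewed 12 pictures.

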